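# Press freshly glued phones in the bonding press

### The job

Switch the fume extractor on first (blue toggle), then stack every glued phone that lies on the mat flat in the black tray of the bonding press, back covers up and squarely on one another, and lay the yellow pressure plate on top. Slide the tray fully home under the press, wind the crank clockwise until the foot meets the plate and then snug it up firmly, without forcing it, and last of all flip the heater on (orange toggle). Leave the small things that lie about where they are.

Things in the scene. Friction and masses are not known exactly. Their poses are not given: they have to be found in the camera images.
- phone1: White phone, 130 x 62 x 12 mm (x, y, z), 0.1 to 0.25 kg, lying flat on the mat, back cover and camera window up; origin at the centre of its underside, x along its length, z up. Two to four of the four phones are present; an absent one reads None from the start.
- phone2: Grey phone, 130 x 62 x 12 mm (x, y, z), 0.1 to 0.25 kg, lying flat on the mat, back cover and camera window up; origin at the centre of its underside, x along its length, z up. Two to four of the four phones are present; an absent one reads None from the start.
- phone3: Blue phone, 130 x 62 x 12 mm (x, y, z), 0.1 to 0.25 kg, lying flat on the mat, back cover and camera window up; origin at the centre of its underside, x along its length, z up. Two to four of the four phones are present; an absent one reads None from the start.
- phone4: Copper phone, 130 x 62 x 12 mm (x, y, z), 0.1 to 0.25 kg, lying flat on the mat, back cover and camera window up; origin at the centre of its underside, x along its length, z up. Two to four of the four phones are present; an absent one reads None from the start.
- plate: Yellow pressure plate with a black rubber underside, 110 x 56 x 14 mm (x, y, z), about 0.3 kg; origin at the centre of its underside, x along its length, z up.
- tray_floor (a point): Centre of the flat top of the press's black tray, on which the stack is built (30 mm above the work surface; 64 mm wide in y); x along the phones' length, y the way the tray slides home, z up. Two grey end plates (30 mm wide, inner faces at x = +-70 mm) and four guide pins, all 52 to 56 mm higher than the floor, keep the stack in; the aluminium rails below reach 16 mm above the work surface.
- tray_handle (a point): Centre of the top of the tray's red upright handle post, 20 mm in diameter, standing 47 mm above the aluminium strap that carries it (top 74 mm above the work surface); 112 mm from the tray centre on the -y side.
- tray (a joint): Travel of the tray, m: 0 pulled out (loading), 0.16 fully home under the press, moving along the +y of tray_floor; about 2.5 N of friction, stays where it is left. The tray's four steel guide pins, 8 mm in diameter, stand at x = +-52 mm, y = +-39.5 mm from its centre and leave a phone about 4.5 mm of play; between the pins both long sides are open for fingers.
- crank_axis (a point): Point on the crank's vertical axis, at the top of the blue press beam (197 mm above the work surface); x, y as tray_floor. The beam is 225 mm (x) by 56 mm (y) by 30 mm, its underside 160 mm above the work surface, on two columns 94 mm from the axis in +x and -x.
- crank_pin (a point): Centre of the top of the crank's black upright handle, a sleeve 18 mm in diameter that spins freely on its pin, standing 58 mm above the crank arm, graspable over its upper 45 mm, 47 mm from the axis (top 269 mm above the work surface).
- crank (a joint): Crank angle, rad, 0 to 12, growing clockwise as seen from above; the foot goes down 40 mm a turn. At 0 the foot's underside is 126 mm above the work surface. The crank stays where it is left; it takes about 0.2 N m (4.3 N at the pin) to turn freely, up to 0.15 N m (3.3 N at the pin) more as the foot's spring is pressed, and rises steeply once the spring is fully in.
- foot (a joint): The press foot: a round black rubber disc, 44 mm in diameter and 8 mm thick, on the crank axis, on a spring. The value is how far it is pushed up into its holder, m, 0 (free) to 0.012 (spring fully in); 2 N per mm. Snug is 4 mm to 12 mm: about a fifth of a turn of the crank past the first touch of the plate.
- fan_switch (a joint): Extractor toggle, rad: -0.45 off (leaning to the -x of fan_box, roughly to the robot), +0.45 on (leaning away, to the green dot). It springs over at 0 and snaps to either side; about 1 N at the tip. Its pivot is 46 mm above the work surface.
- fan_tip (a point): Tip of the blue toggle bat, 56 mm from its pivot; the bat is 10 mm thick at the foot and 17 mm near the tip.
- fan_box: Grey switch box of the extractor, 74 x 74 x 45 mm, fixed; origin at the centre of its underside; its +x is the side of the green dot (on), -x that of the white dot (off).
- heat_switch (a joint): Heater toggle, the same as fan_switch in every way but for its orange bat.
- heat_tip (a point): Tip of the orange toggle bat, 56 mm from its pivot.
- heat_box: Grey switch box of the heater, the same as fan_box.
- battery: Bystander: white and yellow battery, 78 x 60 x 6 mm.
- cover: Bystander: pale phone cover, 130 x 62 x 4 mm.
- driver: Bystander: screwdriver.
- glue: Bystander: glue bottle, 40 mm wide, 100 mm high.
- dish: Bystander: small bowl, 70 mm wide, 25 mm high.
- brush: Bystander: brush.

How it is judged:
On the way, in this order (a step that is already met when the one before it is completed fails the run):
1. the extractor is switched on (value of joint fan_switch above 0.35 rad), for 0.2 s.
2. all phones lie stacked in the tray with the plate on top, let go (x of phone1 in the frame of tray_floor between -0.01 and 0.01 m and y of phone1 in the frame of tray_floor between -0.01 and 0.01 m and z of each of phone1, phone2, phone3, phone4 in the frame of tray_floor above -0.004 m and angle between each of phone1, phone2, phone3, phone4, plate's own z axis and vertical below 0.1 rad and angle between the x axis of each of phone1, phone2, phone3, phone4 and the x axis of tray_floor, either way round below 0.15 rad and z of plate in the frame of phone1 above 0.006 m and x of phone2 in the frame of tray_floor between -0.01 and 0.01 m and y of phone2 in the frame of tray_floor between -0.01 and 0.01 m and z of plate in the frame of phone2 above 0.006 m and x of phone3 in the frame of tray_floor between -0.01 and 0.01 m and y of phone3 in the frame of tray_floor between -0.01 and 0.01 m and z of plate in the frame of phone3 above 0.006 m and x of phone4 in the frame of tray_floor between -0.01 and 0.01 m and y of phone4 in the frame of tray_floor between -0.01 and 0.01 m and z of plate in the frame of phone4 above 0.006 m and x of plate in the frame of tray_floor between -0.012 and 0.012 m and y of plate in the frame of tray_floor between -0.012 and 0.012 m and z of plate in the frame of tray_floor above 0.006 m and angle between the x axis of plate and the x axis of tray_floor, either way round below 0.2 rad and contact force between the fingers and phone1 below 0.3 N and contact force between the fingers and phone2 below 0.3 N and contact force between the fingers and phone3 below 0.3 N and contact force between the fingers and phone4 below 0.3 N and contact force between the fingers and plate below 0.3 N), for 0.2 s.
3. the tray is fully home (value of joint tray above 0.154 m), for 0.2 s.
4. the foot presses snugly on the plate (value of joint tray above 0.154 m and contact force between foot and plate above 7 N), for 0.3 s.
5. the heater is switched on (value of joint heat_switch above 0.35 rad), for 0.2 s.
At the end, for the whole second after the job is handed in: Both toggles on; tray home within 6 mm; each phone flat in the tray, cover up, within 10 mm of its centre (x and y) and 0.15 rad of square; the plate on top of all within 12 mm and 0.2 rad; the foot pressing it with 7 to 60 N; all at rest (all of step 4 and value of joint each of fan_switch, heat_switch above 0.35 rad and contact force between foot and plate below 60 N and velocity of joint crank below 0.05 rad/s and linear speed of plate below 0.02 m/s and x of phone1 in the frame of tray_floor between -0.01 and 0.01 m and y of phone1 in the frame of tray_floor between -0.01 and 0.01 m and z of each of phone1, phone2, phone3, phone4 in the frame of tray_floor above -0.004 m and angle between each of phone1, phone2, phone3, phone4, plate's own z axis and vertical below 0.1 rad and angle between the x axis of each of phone1, phone2, phone3, phone4 and the x axis of tray_floor, either way round below 0.15 rad and z of plate in the frame of phone1 above 0.006 m and x of phone2 in the frame of tray_floor between -0.01 and 0.01 m and y of phone2 in the frame of tray_floor between -0.01 and 0.01 m and z of plate in the frame of phone2 above 0.006 m and x of phone3 in the frame of tray_floor between -0.01 and 0.01 m and y of phone3 in the frame of tray_floor between -0.01 and 0.01 m and z of plate in the frame of phone3 above 0.006 m and x of phone4 in the frame of tray_floor between -0.01 and 0.01 m and y of phone4 in the frame of tray_floor between -0.01 and 0.01 m and z of plate in the frame of phone4 above 0.006 m and x of plate in the frame of tray_floor between -0.012 and 0.012 m and y of plate in the frame of tray_floor between -0.012 and 0.012 m and z of plate in the frame of tray_floor above 0.006 m and angle between the x axis of plate and the x axis of tray_floor, either way round below 0.2 rad); the robot touches nothing.
It fails at once if the press is forced (over 60 N on the plate) (contact force between foot and plate above 60 N).
It fails at once if a small thing lying about is moved by more than 40 mm (distance of any of battery, cover, driver, glue, dish, brush from where it was at the start of the episode above 0.04 m).
Of phone1, phone2, phone3, phone4 only 2 to 4 are there at a start; the rules pass over those that are not, and their reading is None.
At some moment in a run one of plate may be knocked a few centimetres aside while the robot is not near it.
Once in a run the grip may slacken for a moment while it holds something.
It also fails if it takes over 210 s, if anything falls off the work surface, if the arm or the gripper's body presses on something with over 40 N, if the wrist force passes 120 N, or if a joint passes its speed limit or range.

### The arm

A 6-joint arm with a two-finger parallel gripper is mounted at the origin on the work surface. World frame = base frame: x ahead of the robot, y to its left, z up, the work surface at z = 0. Lengths are in m, angles in rad, forces in N, time in s.
With the tool pointing down it reaches from about 0.375 to 0.9 m from the base axis. Payload 3.1 kg.
Tool frame: the origin (TCP) lies at the very end of the fingers, on their centre line; the grasp point (between the pads) lies grasp_offset behind it (grasp_offset is the distance from the TCP to the grasp point, in m); z points along the fingers, y is the line along which they close (so a half turn about z gives the same grasp; the last joint's range is limited). The gripper opens to 85 mm and grips with 20 to 120 N. Pads are 22 mm wide; open, the fingers measure 114 mm over their backs; the gripper's body (76 mm by 85 mm) begins 54 mm behind the grasp point. The pads swing forward as they close: fully open they stand 13 mm farther back than shut.
Start: joints at [0.95, 0.527, 1.433, -0, 1.181, -0.178], TCP at [0.268, 0.565, 0.231] pointing down, gripper open.
Joint ranges: [-3.08, 3.08], [-0.75, 2.2], [0.22, 2.44], [-1.43, 4.57], [0, 2.65], [-2.85, 2.85]. Speed limits (rad/s): [2.79, 2.79, 3.14, 3.14, 3.14, 3.14].

### API

Orientations are given as a unit quaternion [x, y, z, w].
In Python, from plant import observe, camera, job_done, grasp_offset gives the robot as it stands.
- The arm moves only by the tool play_rows, never from a script. Its argument "motion" is text: rows parted by semicolons, each of 7 numbers parted by spaces: the shift along the tool's x, y, z in mm, then the turn, a rotation vector about the tool's x, y, z in rad, then the finger opening in mm, from 0 to 85.4. A call has 1 to 10 rows; each row shifts and turns the commanded pose from where the row before left it, along the tool's axes as they then stand; what a row does not reach is not made up. A row lasts 1/8 s, in which the tool goes at most 62.5 mm and 10.7 degrees, less where a joint would pass 70% of its speed; a pose out of reach is approached as far as the arm can. A call with a gripper value outside its range is refused whole. The fingers move at their own pace and stop on an object; "squeeze" is the grip in N (left out, the last holds). Time passes only in rows, so rows that do not move let the fingers close. It gives the time, the measured TCP pose, the force, the opening and the grip force at its end, in the units of the state.
- observe(): the state, without advancing time (a new reading comes with each control period).
- camera(name): name is "scene" or "top"; returns a dict with "frame" (384x512x3 uint8, blue, green, red), "z_map" (384x512 float32, m along the optical axis (not along the pixel's ray), 0 where there is no reading), "fx", "fy", "cx", "cy" (pixels), "k1" (the pictures are not rectified: a ray, as slopes to the right and down, at radius r is drawn at 1 + k1 r^2 times it, then the intrinsics apply), "extrinsics" (4x4, takes a point from world to camera coordinates). Camera axes: x right, y up, looking along -z (the intrinsics and any distortion apply to the point x, -y, -z); pixel columns grow to the right and rows downward; lengths in m; the calibration is good to about 2 mm. A picture is of the moment at which its call begins.
- job_done(): hands the job in; it is judged then, once.
The state is a dict: "time": time; "joint_pos": joint angles; "qd": joint speeds; "effort": joint torques, N m; "ee_pos": TCP position; "tcp_rot": TCP orientation; "force": force on the tool from outside, world axes, zero at the start; "ft_torque": the same for the moment, N m; "width": finger opening in m; "grip_force": force on a finger pad.
Only numpy, scipy, OpenCV 4.12 (cv2) and the standard library are available. Lean on these libraries where they do the work, as an engineer would, in place of code of your own. Each camera call takes 0.05 s, during which the arm holds its last target. There are 200 camera calls.

## Working session

There is one attempt and no reset: what is moved stays moved. The work goes in short steps, Python scripts to look and compute and a tool call to move; the robot and the scene stay as the last step left them, time stands still between calls to the robot, and variables do not carry over. Pictures are saved under pics/ and viewed, at most 14 in all, crops included, and the job is handed in when it is done.

Besides the shell and the picture viewer there is one more tool, called as a command line: name --argument value ..., lists and objects as JSON in quotes. play_rows: Moves the arm, as the interface text tells. Its arguments: {"type":"object","properties":{"motion":{"type":"string"},"squeeze":{"type":"number"}},"required":["motion"]}

```bash
mkdir -p pics; ls
cat > h.py <<'E'
import numpy as np, cv2
from plant import observe, camera, job_done, grasp_offset
def save(c,n): cv2.imwrite('pics/'+n+'.png',c['frame'])
def rays(c,uv):
    uv=np.atleast_2d(np.asarray(uv,float))
    d=np.stack([(uv[:,0]-c['cx'])/c['fx'],(uv[:,1]-c['cy'])/c['fy']],1); u=d.copy()
    for _ in range(20): u=d/(1+c['k1']*(u**2).sum(1,keepdims=True))
    return u
def onplane(c,uv,z):
    u=rays(c,uv);E=np.asarray(c['extrinsics']);R=E[:3,:3];o=-R.T@E[:3,3]
    d=np.stack([u[:,0],-u[:,1],-np.ones(len(u))],1)@R
    return o+d*((z-o[2])/d[:,2])[:,None]
def depthpts(c,uv):
    uv=np.atleast_2d(np.asarray(uv));z=c['z_map'][uv[:,1].astype(int),uv[:,0].astype(int)]
    u=rays(c,uv);E=np.asarray(c['extrinsics'])
    p=np.stack([u[:,0]*z,-u[:,1]*z,-z],1);return (p-E[:3,3])@E[:3,:3]
E
python3 - <<'E'
from h import *
s=observe();print(s,grasp_offset)
for n in('top','scene'):
    c=camera(n);save(c,n+'0');np.save(n+'0.npy',c,allow_pickle=True);print(n,c['fx'],c['fy'],c['k1'],np.round(c['extrinsics'],3).tolist())
E
```

```text
pics
{'time': 0.0, 'joint_pos': array([ 9.49504396e-01,  5.28454656e-01,  1.43393103e+00, -3.30200959e-06,
        1.18142787e+00, -1.78473330e-01]), 'qd': array([ 0.00057493, -0.00093646, -0.0004596 ,  0.00027392, -0.00158828,
       -0.00137088]), 'effort': array([ 1.35394082e-03, -4.42354989e+01, -1.78024220e+01,  3.72542513e-05,
        8.42275622e-03,  1.10990632e-05]), 'ee_pos': array([0.26732664, 0.56412549, 0.23033158]), 'tcp_rot': array([ 2.19603990e-01,  9.75588466e-01, -1.02344047e-03, -4.30904610e-04]), 'force': array([ 0.8204327 ,  0.78873124, -0.24797231]), 'ft_torque': array([-0.05580616,  0.03526475,  0.02867432]), 'grip_force': 0.0, 'width': 0.08533832530444256} 0.0187
top 457.31032614111535 457.31032614111535 -0.09637296969692599 [[0.001, -1.0, -0.016, 0.025], [0.993, -0.001, 0.116, -0.584], [-0.116, -0.016, 0.993, -1.432], [0.0, 0.0, 0.0, 1.0]]
scene 396.56943900300183 396.56943900300183 0.039700857731266095 [[-0.176, 0.984, -0.003, 0.11], [-0.829, -0.147, 0.539, 0.387], [0.53, 0.097, 0.842, -1.586], [0.0, 0.0, 0.0, 1.0]]
```

View pics/top0.png

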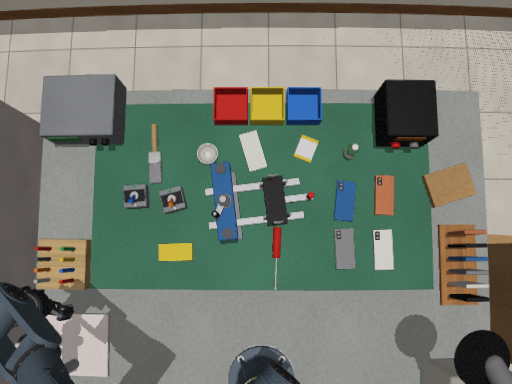

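View pics/scene0.png

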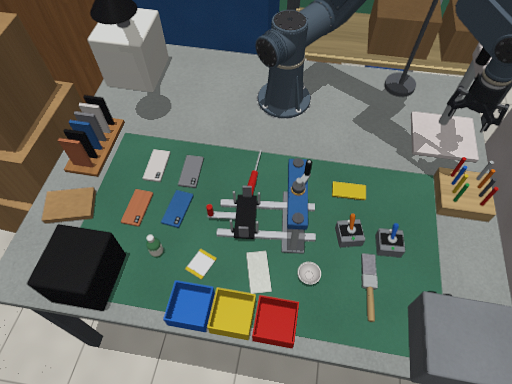

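Top view: phones blue (345,200), copper (384,195), grey (344,249), white (383,249); plate (175,252); tray (275,200) with handle (310,196); beam (226,202), crank knob about (216,214); fan (135,197), heater (173,200). All four phones are present.

```bash
cat > meas.py <<'E'
from h import *
def seg(c,f,roi):
    hsv=cv2.cvtColor(c['frame'],cv2.COLOR_BGR2HSV);m=f(hsv[...,0].astype(int),hsv[...,1].astype(int),hsv[...,2].astype(int)).astype(np.uint8)
    r=np.zeros_like(m);x0,y0,x1,y1=roi;r[y0:y1,x0:x1]=m[y0:y1,x0:x1]
    n,l,st,_=cv2.connectedComponentsWithStats(r)
    k=1+np.argmax(st[1:,4]);cs,_=cv2.findContours((l==k).astype(np.uint8),cv2.RETR_EXTERNAL,cv2.CHAIN_APPROX_NONE)
    return max(cs,key=cv2.contourArea)[:,0,:],st[k,4]
def rect(c,f,roi,z):
    q,a=seg(c,f,roi);p=onplane(c,q,z)[:,:2]
    (cx,cy),(w,h),an=cv2.minAreaRect((p*1000).astype(np.float32))
    if w<h: w,h,an=h,w,an+90
    an=(an+90)%180-90
    return np.round([cx,cy,w,h,an],1)
green=lambda h,s,v:(h>65)&(h<95)&(s>70)
ng=lambda h,s,v:~green(h,s,v)
F=dict(blue=(lambda h,s,v:(h>98)&(h<125)&(s>110),(325,170,365,225),.012),
 copper=(lambda h,s,v:((h<15)|(h>172))&(s>80),(365,165,402,222),.012),
 grey=(lambda h,s,v:ng(h,s,v)&(s<75),(328,222,362,275),.012),
 white=(lambda h,s,v:(s<60)&(v>120),(365,222,402,278),.012),
 plate=(lambda h,s,v:(h>18)&(h<35)&(s>120)&(v>120),(120,210,205,280),.014),
 tray=(lambda h,s,v:(v<60)&(s<110),(255,165,300,235),.082),
 beam=(lambda h,s,v:(h>98)&(h<125)&(s>110),(205,155,245,245),.19),
 handle=(lambda h,s,v:((h<8)|(h>172))&(s>120),(302,185,320,205),.074),
 fan=(lambda h,s,v:(h>98)&(h<125)&(s>110),(118,180,152,215),.09),
 heat=(lambda h,s,v:(h>3)&(h<20)&(s>120),(155,182,192,217),.09))
E
python3 - <<'E'
from meas import *
c=np.load('top0.npy',allow_pickle=True).item()
for k,(f,r,z) in F.items():
    try: print(k,rect(c,f,r,z))
    except Exception as e: print(k,e)
f=c['frame']
a=cv2.resize(f[140:280,100:330],None,fx=3.4,fy=3.4,interpolation=cv2.INTER_CUBIC);cv2.imwrite('pics/a.png',a)
E
```

```text
blue [ 570.8 -273.8  130.8   63.    -6.3]
copper [ 590.2 -404.   129.5   59.8   -1.8]
grey [ 416.8 -270.   130.    64.5    1.9]
white [ 412.1 -396.1  131.4   63.9    0.6]
plate [405.4 274.3 107.9  54.6 -89.6]
tray [564.3 -45.  149.8  69.    7. ]
beam [552.  105.3 225.1  55.2   6.7]
handle [ 581.4 -154.4   19.    18.7   -0.7]
fan [568.9 403.1  21.8  19.    1.8]
heat [555.7 277.7  21.8  15.6 -44.5]
```

View pics/a.png

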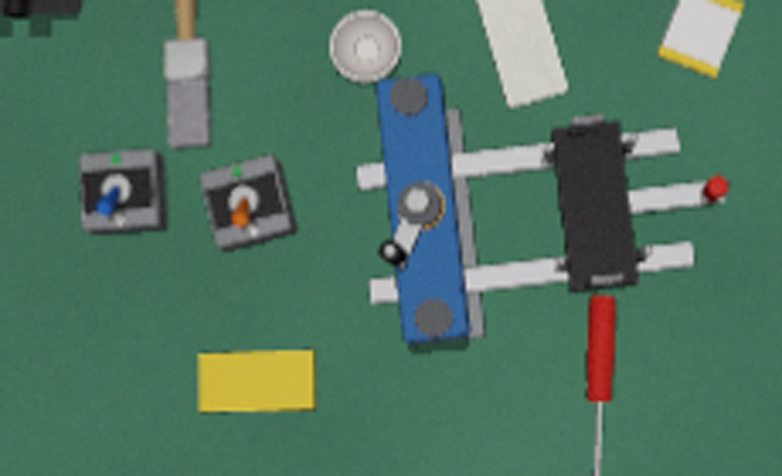

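Run:
```python
from meas import *
T=np.load('top0.npy',allow_pickle=True).item();S=np.load('scene0.npy',allow_pickle=True).item()
def cloud(c):
    v,u=np.mgrid[0:384,0:512];uv=np.stack([u.ravel(),v.ravel()],1);p=depthpts(c,uv);p[c['z_map'].ravel()==0]=9
    return p,c['frame'].reshape(-1,3)
hs=lambda b:cv2.cvtColor(b[None],cv2.COLOR_BGR2HSV)[0].astype(int)
def near(p,x,y,r):return np.hypot(p[:,0]-x,p[:,1]-y)<r
a=np.radians(6.7);X=np.array([np.cos(a),np.sin(a)]);Y=np.array([-X[1],X[0]])
for n,c in(('top',T),('scene',S)):
    p,b=cloud(c);h=hs(b);P=p*1000
    print(n,'mat z',np.median(P[near(p,.45,.0,.03),2]))
    for nm,x,y in(('fanbox',.575,.405),('heatbox',.56,.285)):
        m=near(p,x,y,.06)&(abs(P[:,2]-45)<6)
        r=cv2.minAreaRect(P[m,:2].astype(np.float32));print(nm,m.sum(),np.round(r[0]),np.round(r[1]),round(r[2],1))
    m=near(p,.57,.405,.06)&(h[:,0]>98)&(h[:,0]<125)&(h[:,1]>110)&(P[:,2]>55);print('fanbat',m.sum(),np.round(P[m].mean(0)),np.round(P[m][P[m,2].argmax()]))
    m=near(p,.56,.28,.06)&(h[:,0]>3)&(h[:,0]<20)&(h[:,1]>120)&(P[:,2]>55);print('heatbat',m.sum(),np.round(P[m].mean(0)),np.round(P[m][P[m,2].argmax()]))
    m=near(p,.58,-.15,.04)&(P[:,2]>67)&(P[:,2]<82);print('handle',m.sum(),np.round((P[m].max(0)+P[m].min(0))/2),np.round(np.ptp(P[m],0)))
    m=near(p,.55,.105,.13)&(abs(P[:,2]-190)<5);r=cv2.minAreaRect(P[m,:2].astype(np.float32));print('beam',m.sum(),np.round(r[0]),np.round(r[1]),round(r[2],1))
    m=near(p,.55,.105,.1)&(P[:,2]>255)&(P[:,2]<280);print('pin',m.sum(),np.round((P[m].max(0)+P[m].min(0))/2),np.round(np.ptp(P[m],0)))
    d=p[:,:2]*1000-[568,-45];q=np.stack([d@X,d@Y],1)
    m=(abs(q[:,0])<110)&(abs(q[:,1])<60)
    f=m&(abs(P[:,2]-30)<5);print('floor',f.sum(),np.round(np.percentile(q[f],[1,50,99],axis=0)).tolist())
    f=m&(abs(P[:,2]-84)<6);print('high',f.sum(),np.round(np.percentile(q[f],[1,50,99],axis=0)).tolist())
    for sgn in(-1,1):
        g=f&(q[:,0]*sgn>60);print('  end',sgn,g.sum(),np.round([q[g].min(0),q[g].max(0)]).tolist())
        g=f&(abs(q[:,0]-52*sgn)<14)&(abs(q[:,1])>28)
        print('  pins',sgn,np.round(q[g]).tolist()[:12])
```

```text
top mat z 1.3310060954230847
fanbox 435 [586. 404.] [75. 76.] 4.6
heatbox 442 [574. 284.] [75. 76.] 14.3
fanbat 36 [568. 402.  90.] [560. 396. 103.]
heatbat 28 [556. 279.  92.] [557. 275. 100.]
handle 29 [ 585. -156.   74.] [19. 17. 12.]
beam 1059 [553. 106.] [225.  56.] 6.8
pin 37 [510. 123. 266.] [16. 15. 19.]
floor 867 [[-104.0, -53.0], [2.0, -2.0], [79.0, 32.0]]
high 63 [[-73.0, -44.0], [52.0, -4.0], [80.0, 41.0]]
  end -1 18 [[-73.0, -16.0], [-66.0, 12.0]]
  pins -1 [[-45.0, -41.0], [-46.0, -44.0], [-48.0, -38.0], [-49.0, -41.0], [-49.0, -44.0], [-51.0, -40.0], [-45.0, 40.0], [-46.0, 37.0], [-49.0, 40.0], [-49.0, 37.0], [-52.0, 40.0], [-52.0, 38.0]]
  end 1 23 [[74.0, -16.0], [80.0, 13.0]]
  pins 1 [[57.0, -41.0], [55.0, -38.0], [55.0, -41.0], [55.0, -44.0], [52.0, -41.0], [58.0, 37.0], [55.0, 40.0], [55.0, 37.0], [52.0, 41.0], [52.0, 37.0]]
scene mat z 2.3445121034675234
fanbox 496 [583. 408.] [76. 77.] 5.9
heatbox 456 [571. 287.] [79. 74.] 13.1
fanbat 73 [570. 406.  83.] [563. 404. 100.]
heatbat 64 [558. 283.  83.] [549. 276. 102.]
handle 34 [ 579. -153.   74.] [21. 20. 13.]
beam 861 [549. 109.] [227.  54.] 7.5
pin 45 [507. 128. 265.] [19. 16. 18.]
floor 797 [[-77.0, -55.0], [-3.0, 1.0], [77.0, 40.0]]
high 92 [[-78.0, -38.0], [50.0, 3.0], [77.0, 46.0]]
  end -1 28 [[-79.0, -12.0], [-70.0, 17.0]]
  pins -1 [[-51.0, -38.0], [-53.0, -35.0], [-51.0, -38.0], [-53.0, -36.0], [-55.0, -33.0], [-55.0, 40.0], [-53.0, 43.0], [-50.0, -39.0], [-50.0, -36.0], [-51.0, 40.0], [-49.0, 44.0], [-53.0, 46.0]]
  end 1 34 [[67.0, -9.0], [77.0, 18.0]]
  pins 1 [[48.0, -38.0], [49.0, -35.0], [53.0, -38.0], [51.0, -35.0], [53.0, -38.0], [55.0, -35.0], [50.0, 40.0], [50.0, 43.0], [47.0, 46.0], [55.0, -38.0], [56.0, -35.0], [51.0, 40.0]]
```

```bash
cat > plan.py <<'E'
from h import *
from scipy.spatial.transform import Rotation as Ro
def Rpsi(deg):
    s,c=np.sin(np.radians(deg)),np.cos(np.radians(deg))
    return Ro.from_matrix(np.array([[-c,-s,0],[-s,c,0],[0,0,-1]]).T.T)  # cols: x=(-c,-s,0) y=(-s,c,0) z=down
def fix(deg):
    s,c=np.sin(np.radians(deg)),np.cos(np.radians(deg))
    return Ro.from_matrix(np.column_stack([[-c,-s,0],[-s,c,0],[0,0,-1]]))
def plan(wps,start=None,vmax=45):
    """wps: (x,y,z mm, psi deg, width mm[, extra hold rows])"""
    st=observe();p=np.array(st['ee_pos'])*1000;R=Ro.from_quat(st['tcp_rot'])
    rows=[]
    for w in wps:
        t=np.array(w[:3],float);Rt=fix(w[3]);p0=p.copy();R0=R
        rv=(R.inv()*Rt).as_rotvec();n=max(1,int(np.ceil(max(np.linalg.norm(t-p)/(w[6] if len(w)>6 else vmax),np.linalg.norm(rv)/.15))))
        for i in range(1,n+1):
            g=p0+(t-p0)*i/n;d=np.round(R.inv().apply(g-p),0)
            Rg=R0*Ro.from_rotvec(rv*i/n);r=np.round((R.inv()*Rg).as_rotvec(),2)
            rows.append(' '.join('%g'%(v+0) for v in list(d)+list(r)+[w[4]]))
            p=p+R.apply(d);R=R*Ro.from_rotvec(r)
        rows+=['0 0 0 0 0 0 %g'%w[4]]*(w[5] if len(w)>5 else 0)
    for i in range(0,len(rows),10):print('; '.join(rows[i:i+10]))
    return rows
E
python3 - <<'E'
from plan import *
plan([(525,401,200,5,0),(525,401,75,5,0,1),(582,406,75,5,0,1,20),(525,401,75,5,0),(525,401,200,5,0)])
E
```

```text
-43 -5 4 0 0 -0.08 0; -43 -9 5 0 0 -0.07 0; -42 -12 4 0 0 -0.08 0; -41 -15 4 0 0 -0.07 0; -40 -18 5 0 0 -0.08 0; -38 -20 4 0 0 -0.07 0; -36 -24 4 0 0 -0.08 0; 0 0 42 0 0 0 0; 0 0 42 0 0 0 0; -1 0 41 0 0 0 0
0 0 0 0 0 0 0; -19 0 0 0 0 0 0; -19 0 0 0 0 0 0; -19 0 0 0 0 0 0; 0 0 0 0 0 0 0; 29 0 0 0 0 0 0; 28 0 0 0 0 0 0; 0 0 -42 0 0 0 0; 0 0 -41 0 0 0 0; 1 0 -42 0 0 0 0
```

play_rows --motion "-43 -5 4 0 0 -0.08 0; -43 -9 5 0 0 -0.07 0; -42 -12 4 0 0 -0.08 0; -41 -15 4 0 0 -0.07 0; -40 -18 5 0 0 -0.08 0; -38 -20 4 0 0 -0.07 0; -36 -24 4 0 0 -0.08 0; 0 0 0 0 0 0 0; 0 0 0 0 0 0 0"

```text
time: 1.23
ee_pos: [0.5243, 0.4014, 0.2007]
tcp_rot: [-0.043, 0.999, -0.0, -0.001]
force: [-0.2, 0.6, -0.6]
width: 0.0001
grip_force: 0.0
```

play_rows --motion "0 0 42 0 0 0 0; 0 0 42 0 0 0 0; 0 0 41 0 0 0 0; 0 0 0 0 0 0 0; -19 0 0 0 0 0 0; -19 0 0 0 0 0 0; -19 0 0 0 0 0 0; 0 0 0 0 0 0 0"

```text
time: 2.22
ee_pos: [0.5793, 0.4077, 0.0788]
tcp_rot: [-0.044, 0.999, 0.0, -0.002]
force: [-5.4, -0.6, 4.3]
width: -0.0001
grip_force: 3.3
```

play_rows --motion "29 0 0 0 0 0 0; 28 0 0 0 0 0 0; 0 0 -45 0 0 0 0; 0 0 -45 0 0 0 0; 0 0 -45 0 0 0 0; 0 0 -45 0 0 0 0; 0 0 -45 0 0 0 85"

```text
time: 3.1
ee_pos: [0.5242, 0.4024, 0.3059]
tcp_rot: [-0.044, 0.999, 0.001, 0.002]
force: [0.8, 0.1, 0.3]
width: 0.0172
grip_force: 0.0
```

Run:
```python
from plan import *
c=camera('top');f=c['frame'];cv2.imwrite('pics/b.png',cv2.resize(f[160:300,100:240],None,fx=3,fy=3))
# grey phone
plan([(415,-268,300,2,85,1),(415,-268,60,2,85,1)])
```

```text
11 -41 0 0 0 0 85; 10 -41 1 0 0 0.01 85; 11 -42 0 0 0 0 85; 10 -41 1 0 0 0 85; 10 -41 0 0 0 0.01 85; 10 -42 0 0 0.01 0 85; 10 -41 1 0 0 0 85; 10 -42 0 0 0 0.01 85; 9 -41 1 0 0 0 85; 10 -42 0 0 0 0 85
9 -41 1 0 0 0.01 85; 9 -42 0 0.01 0 0 85; 9 -42 1 0 0 0 85; 10 -41 1 0 0 0.01 85; 8 -42 1 0 0 0 85; 9 -42 1 0 0.01 0 85; 0 0 0 0 0 0 85; 0 0 40 0 0 0 85; 0 0 40 0 0 0 85; -1 1 40 0 0 0 85
0 0 40 0 0 0 85; 0 0 40 0 0 0 85; 0 0 40 0 0 0 85; 0 0 0 0 0 0 85
```

View pics/b.png

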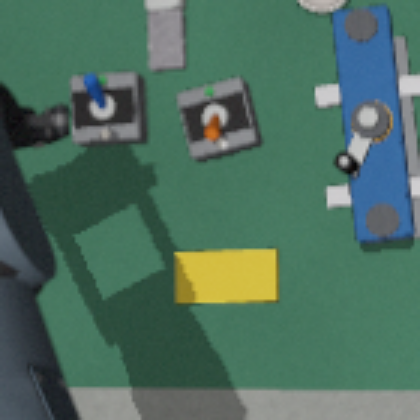

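The picture shows the blue bat leaning towards the green dot: the extractor is on. Now the grey phone.

play_rows --motion "11 -41 0 0 0 0 85; 10 -41 1 0 0 0.01 85; 11 -42 0 0 0 0 85; 10 -41 1 0 0 0 85; 10 -41 0 0 0 0.01 85; 10 -42 0 0 0 0 85; 10 -41 1 0 0 0 85; 10 -42 0 0 0 0.01 85; 9 -41 1 0 0 0 85; 10 -42 0 0 0 0 85"

```text
time: 4.4
ee_pos: [0.4541, -0.0193, 0.2994]
tcp_rot: [-0.029, 1.0, -0.001, 0.002]
force: [0.3, -0.1, -0.5]
width: 0.0853
grip_force: 0.0
```

play_rows --motion "9 -41 1 0 0 0.01 85; 9 -42 0 0 0 0 85; 9 -42 1 0 0 0 85; 10 -41 1 0 0 0.01 85; 8 -42 1 0 0 0 85; 9 -42 1 0 0 0 85; 0 0 40 0 0 0 85; 0 0 40 0 0 0 85; 0 0 40 0 0 0 85; 0 0 40 0 0 0 85"

```text
time: 5.65
ee_pos: [0.4128, -0.2712, 0.1333]
tcp_rot: [-0.019, 1.0, -0.002, 0.002]
force: [0.2, -0.1, -0.2]
width: 0.0849
grip_force: 0.0
```

play_rows --motion "0 0 40 0 0 0 85; 0 0 40 0 0 0 85; 0 0 20 0 0 0 85; 0 0 20 0 0 0 85; 0 0 0 0 0 0 85"

```text
time: 6.28
ee_pos: [0.4122, -0.2708, 0.0127]
tcp_rot: [-0.019, 1.0, -0.0, 0.0]
force: [0.3, -0.5, 0.3]
width: 0.0853
grip_force: 0.0
```

play_rows --motion "2 -2 5 0 0 0 70; 0 0 4 0 0 0 68; 0 0 2 0 0 0 68; 0 0 0 0 0 0 68"

```text
time: 6.78
ee_pos: [0.4103, -0.2736, 0.0044]
tcp_rot: [-0.018, 1.0, -0.001, 0.001]
force: [-2.1, 1.4, 23.5]
width: 0.0685
grip_force: 11.6
```

play_rows --motion "0 0 2 0 0 0 68; 0 0 2 0 0 0 68; 0 0 0 0 0 0 68"

```text
time: 7.15
ee_pos: [0.4104, -0.2735, 0.0036]
tcp_rot: [-0.018, 1.0, -0.001, 0.002]
force: [-3.3, 3.3, 53.3]
width: 0.0682
grip_force: 26.9
```

play_rows --motion "0 0 -15 0 0 0 80; 0 6 -5 0 0 0 85; 0 0 0 0 0 0 85; 0 0 0 0 0 0 85"

```text
time: 7.65
ee_pos: [0.4091, -0.2665, 0.0166]
tcp_rot: [-0.019, 1.0, 0.0, -0.0]
force: [0.1, 0.6, 0.5]
width: 0.0847
grip_force: 0.0
```

Run:
```python
from meas import *
print(observe()['ee_pos'])
c=camera('scene')
def cl(c):
    v,u=np.mgrid[0:384,0:512];uv=np.stack([u.ravel(),v.ravel()],1);return depthpts(c,uv)*1000
P=cl(c);P0=cl(np.load('scene0.npy',allow_pickle=True).item())
for p in(P0,P):
    m=(abs(p[:,0]-415)<80)&(abs(p[:,1]+268)<50)&(abs(p[:,2]-13)<5)
    r=cv2.minAreaRect(p[m,:2].astype(np.float32));print(np.round(r[0]),np.round(r[1]),r[2])
cv2.imwrite('pics/c.png',cv2.resize(c['frame'][130:270,90:260],None,fx=4,fy=4))
```

```text
[ 0.40914776 -0.26652832  0.01661812]
[ 414. -264.] [140.  89.] 1.301523208618164
[ 420. -265.] [139.  80.] 12.02491569519043
```

View pics/c.png

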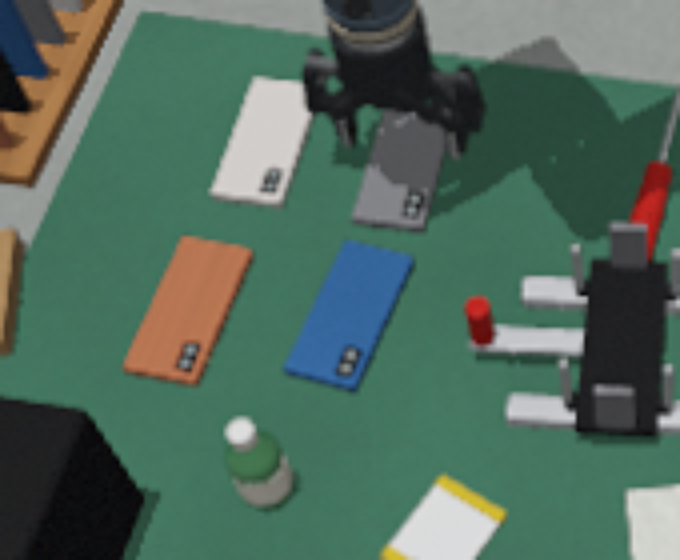

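Fingers straddle the grey phone (crop ~ (400,160)), which looks undisturbed. Descend again, centred.

play_rows --motion "-4 -1 5 0 0 0 78; 0 0 5 0 0 0 76; 0 0 3 0 0 0 76; 0 0 0 0 0 0 76"

```text
time: 8.2
ee_pos: [0.4131, -0.2675, 0.0038]
tcp_rot: [-0.019, 1.0, 0.0, -0.0]
force: [0.3, 1.2, 0.2]
width: 0.0758
grip_force: 0.0
```

play_rows --motion "0 0 3 0 0 0 76; 0 0 0 0 0 0 76"

```text
time: 8.45
ee_pos: [0.4133, -0.2677, 0.0012]
tcp_rot: [-0.019, 1.0, 0.0, -0.0]
force: [1.2, -1.3, -0.1]
width: 0.0758
grip_force: 0.0
```

play_rows --motion "0 0 4 0 0 0 76; 0 0 0 0 0 0 58; 0 0 0 0 0 0 58; 0 0 0 0 0 0 58; 0 0 0 0 0 0 58; 0 0 0 0 0 0 58" --squeeze 45

```text
time: 9.2
ee_pos: [0.4134, -0.2678, -0.0025]
tcp_rot: [-0.019, 1.0, -0.0, 0.0]
force: [-0.5, 0.2, 4.0]
width: 0.0604
grip_force: 49.4
```

play_rows --motion "0 0 -10 0 0 0 58; 0 0 -20 0 0 0 58; 0 0 0 0 0 0 58"

```text
time: 9.57
ee_pos: [0.4141, -0.2684, 0.0284]
tcp_rot: [-0.019, 1.0, -0.001, 0.001]
force: [0.1, -0.3, -1.3]
width: 0.0606
grip_force: 49.3
```

Run:
```python
from plan import *
plan([(414,-268,125,2,58),(568,-43.5,125,6.7,58,1)])
```

```text
0 0 -32 0 0 0 58; 0 0 -32 0 0 0 58; 0 0 -33 0 0 0 58; -23 31 0 0 0 -0.01 58; -24 31 0 0 0 -0.01 58; -24 31 0 0 0 -0.01 58; -24 31 0 0 0 -0.02 58; -24 30 0 0 0 -0.01 58; -25 30 0 0 0 -0.01 58; -26 29 0 0 0 -0.01 58
0 0 0 0 0 0 58
```

play_rows --motion "0 0 -32 0 0 0 58; 0 0 -32 0 0 0 58; 0 0 -33 0 0 0 58; -23 31 0 0 0 -0.01 58; -24 31 0 0 0 -0.01 58; -24 31 0 0 0 -0.01 58; -24 31 0 0 0 -0.02 58; -24 30 0 0 0 -0.01 58; -25 30 0 0 0 -0.01 58; -26 29 0 0 0 -0.01 58"

```text
time: 10.82
ee_pos: [0.5678, -0.0417, 0.1234]
tcp_rot: [-0.059, 0.998, 0.0, -0.001]
force: [0.8, 0.3, -1.8]
width: 0.0608
grip_force: 50.1
```

Run:
```python
from plan import *
s=observe();print(s['ee_pos'],s['width'],s['grip_force'])
c=camera('scene')
cv2.imwrite('pics/d.png',cv2.resize(c['frame'][110:270,180:350],None,fx=3.6,fy=3.6))
plan([(568,-43.5,110,6.7,58,1),(568,-43.5,60,6.7,58,1,17)])
```

```text
[ 0.567847   -0.04173788  0.12340328] 0.06082227203779023 50.083882212638855
4 -5 14 0 0 0 58; 0 0 0 0 0 0 58; 0 0 17 0 0 0 58; 0 0 16 0 0 0 58; 0 0 17 0 0 0 58; 0 0 0 0 0 0 58
```

View pics/d.png

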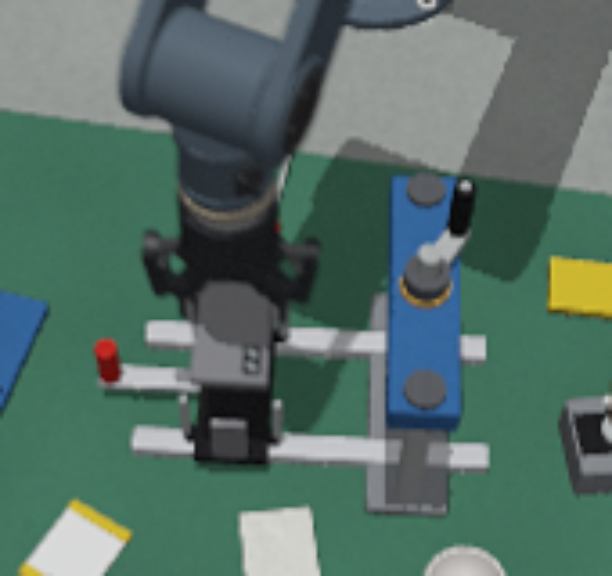

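play_rows --motion "4 -5 14 0 0 0 58; 0 0 0 0 0 0 58; 0 0 0 0 0 0 58"

```text
time: 11.25
ee_pos: [0.5635, -0.0494, 0.1097]
tcp_rot: [-0.058, 0.998, 0.0, -0.001]
force: [0.8, -0.6, -1.4]
width: 0.0604
grip_force: 50.0
```

play_rows --motion "-4 5 0 0 0 0 58; 0 0 0 0 0 0 58; 0 0 16 0 0 0 58; 0 0 16 0 0 0 58; 0 0 0 0 0 0 58"

```text
time: 11.88
ee_pos: [0.5661, -0.0427, 0.0761]
tcp_rot: [-0.059, 0.998, 0.001, -0.002]
force: [0.3, -0.2, -1.2]
width: 0.0608
grip_force: 50.0
```

play_rows --motion "0 0 0 0 0 0 58"

```text
time: 12.0
ee_pos: [0.5677, -0.0431, 0.0778]
tcp_rot: [-0.059, 0.998, 0.0, -0.0]
force: [0.7, -0.2, -0.5]
width: 0.0605
grip_force: 50.0
```

play_rows --motion "0 0 15 0 0 0 58; 0 0 15 0 0 0 58; 0 0 13 0 0 0 58; 0 0 0 0 0 0 58"

```text
time: 12.5
ee_pos: [0.5667, -0.0428, 0.0337]
tcp_rot: [-0.059, 0.998, 0.001, -0.002]
force: [1.0, -1.0, -1.7]
width: 0.0607
grip_force: 50.0
```

play_rows --motion "0 0 4 0 0 0 58; 0 0 0 0 0 0 58"

```text
time: 12.75
ee_pos: [0.568, -0.0432, 0.0314]
tcp_rot: [-0.059, 0.998, -0.0, 0.0]
force: [0.6, -0.6, -1.4]
width: 0.0607
grip_force: 50.0
```

play_rows --motion "0 0 3 0 0 0 58; 0 0 0 0 0 0 58; 0 0 0 0 0 0 72; 0 0 0 0 0 0 74; 0 0 -10 0 0 0 76; 0 0 -20 0 0 0 76; 0 0 -45 0 0 0 76; 0 0 -45 0 0 0 85; 0 0 0 0 0 0 85"

```text
time: 13.88
ee_pos: [0.5707, -0.0438, 0.1528]
tcp_rot: [-0.059, 0.998, -0.002, 0.005]
force: [-0.5, 0.2, 0.8]
width: 0.0848
grip_force: 0.0
```

Run:
```python
from plan import *
print(observe()['ee_pos'])
plan([(569,-272,140,-6,85),(569,-272,30,-6,85,1)])
```

```text
[ 0.57068464 -0.04378174  0.15283359]
5 -38 2 0 0 0.04 85; 3 -38 2 0 0 0.03 85; 2 -38 3 0 0 0.04 85; 1 -38 2 0 0.01 0.04 85; -1 -38 2 0 0 0.04 85; -3 -38 2 0 0 0.03 85; 0 0 37 0 0 0 85; 0 0 37 0 0 0 85; 0 1 36 0 0 0 85; 0 0 0 0 0 0 85
```

play_rows --motion "5 -38 2 0 0 0.04 85; 3 -38 2 0 0 0.03 85; 2 -38 3 0 0 0.04 85; 1 -38 2 0 0 0.04 85; -1 -38 2 0 0 0.04 85; -3 -38 2 0 0 0.03 85; 0 0 37 0 0 0 85; 0 0 37 0 0 0 85; 0 0 36 0 0 0 85; 0 0 0 0 0 0 85"

```text
time: 15.12
ee_pos: [0.5634, -0.2699, 0.0218]
tcp_rot: [0.051, 0.999, 0.002, -0.004]
force: [1.1, 0.6, 0.7]
width: 0.085
grip_force: 0.0
```

Run:
```python
from meas import *
print(observe()['ee_pos'],observe()['tcp_rot'])
c=camera('top');save(c,'e')
P=depthpts(c,np.stack(np.mgrid[0:512,0:384][::1],-1).reshape(-1,2))*1000
a=np.radians(6.7);X=np.array([np.cos(a),np.sin(a)]);Y=np.array([-X[1],X[0]])
q=np.stack([(P[:,:2]-[571,-45])@X,(P[:,:2]-[571,-45])@Y],1)
m=(abs(q[:,0])<75)&(abs(q[:,1])<45)&(abs(P[:,2]-42)<5);print(m.sum(),np.percentile(q[m],[1,50,99],axis=0),np.median(P[m,2]))
cv2.imwrite('pics/e.png',cv2.resize(c['frame'][150:280,210:410],None,fx=4,fy=4))
```

```text
[ 0.56343735 -0.26985049  0.02180848] [ 0.05148153  0.99866449  0.00234818 -0.00365776]
434 [[-49.70641069 -30.40524139]
 [ 26.8870626    6.83091214]
 [ 70.6074093   31.02324879]] 42.914429976119834
```

View pics/e.png

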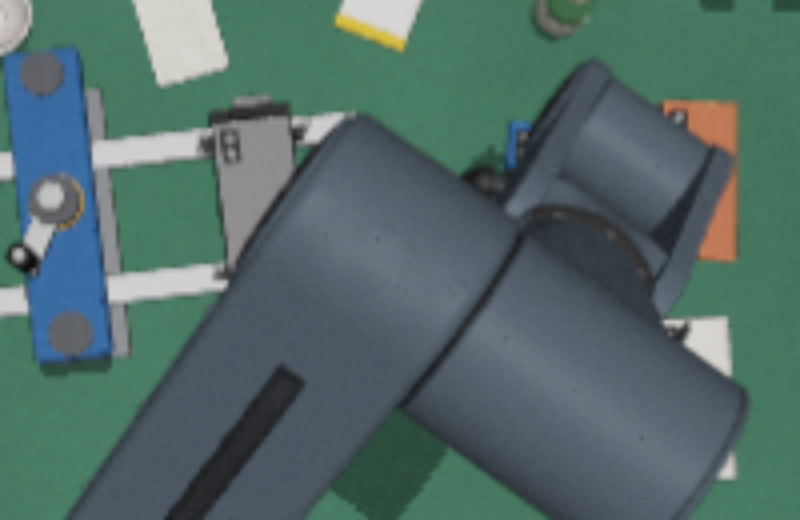

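Grey phone sits flat in the tray (crop (255,190)). Now grasp blue.

play_rows --motion "-4 -2 10 0 0 0 82; 0 0 8 0 0 0 78; 0 0 0 0 0 0 78; 0 0 0 0 0 0 78"

```text
time: 15.68
ee_pos: [0.5702, -0.2742, 0.0077]
tcp_rot: [0.051, 0.999, -0.0, 0.0]
force: [-0.1, -0.0, -0.0]
width: 0.0781
grip_force: 0.0
```

play_rows --motion "0 0 0 0 0 0 78"

```text
time: 15.8
ee_pos: [0.5703, -0.2742, 0.0077]
tcp_rot: [0.051, 0.999, -0.0, 0.0]
force: [-0.9, -0.0, 1.1]
width: 0.0779
grip_force: 0.0
```

play_rows --motion "0 0 5 0 0 0 78; 0 0 5 0 0 0 78; 0 0 0 0 0 0 78; 0 0 0 0 0 0 58; 0 0 0 0 0 0 58; 0 0 0 0 0 0 58; 0 0 0 0 0 0 58; 0 0 0 0 0 0 58"

```text
time: 16.8
ee_pos: [0.5703, -0.2743, -0.0024]
tcp_rot: [0.051, 0.999, -0.0, 0.0]
force: [0.7, -0.0, 2.8]
width: 0.0605
grip_force: 50.4
```

play_rows --motion "0 0 -10 0 0 0 58; 0 0 -30 0 0 0 58; 0 0 -40 0 0 0 58; 0 0 -35 0 0 0 58; 0 0 0 0 0 0 58; 0 0 0 0 0 0 58"

```text
time: 17.55
ee_pos: [0.5692, -0.2735, 0.1114]
tcp_rot: [0.051, 0.999, 0.001, -0.001]
force: [0.5, -0.3, -1.9]
width: 0.0608
grip_force: 50.0
```

Run:
```python
from plan import *
plan([(568,-43.5,115,6.7,58,2)])
```

```text
4 38 -1 0 0 -0.04 58; 3 38 0 0 0 -0.03 58; 1 39 -1 0 0 -0.04 58; 0 38 0 0 0 -0.04 58; -2 38 -1 0 0 -0.03 58; -2 39 0 0 0 -0.04 58; 0 0 0 0 0 0 58; 0 0 0 0 0 0 58
```

play_rows --motion "4 38 -1 0 0 -0.04 58; 3 38 0 0 0 -0.03 58; 1 39 -1 0 0 -0.04 58; 0 38 0 0 0 -0.04 58; -2 38 -1 0 0 -0.03 58; -3 39 0 0 0 -0.04 58; 0 0 0 0 0 0 58; 0 0 0 0 0 0 58; 0 0 0 0 0 0 58"

```text
time: 18.68
ee_pos: [0.5695, -0.0447, 0.1147]
tcp_rot: [-0.058, 0.998, 0.0, -0.0]
force: [0.2, -0.7, -2.4]
width: 0.0606
grip_force: 49.9
```

play_rows --motion "0 1 20 0 0 0 58; 0 0 20 0 0 0 58; 0 0 15 0 0 0 58; 0 0 15 0 0 0 58; 0 0 0 0 0 0 58; 0 0 0 0 0 0 58; 0 0 0 0 0 0 58"

```text
time: 19.55
ee_pos: [0.57, -0.0427, 0.046]
tcp_rot: [-0.059, 0.998, -0.0, 0.001]
force: [0.1, 0.2, -1.5]
width: 0.0603
grip_force: 49.9
```

play_rows --motion "0 0 5 0 0 0 58; 0 0 0 0 0 0 58; 0 0 0 0 0 0 72; 0 0 0 0 0 0 74; 0 0 -10 0 0 0 76; 0 0 -20 0 0 0 76; 0 0 -45 0 0 0 76; 0 0 -35 0 0 0 85; 0 0 0 0 0 0 85; 0 0 0 0 0 0 85"

```text
time: 20.8
ee_pos: [0.569, -0.0425, 0.1504]
tcp_rot: [-0.059, 0.998, 0.0, -0.0]
force: [0.1, 0.1, -0.1]
width: 0.0848
grip_force: 0.0
```

Run:
```python
from plan import *
print(observe()['ee_pos'])
plan([(410,-395,150,0.6,85),(410,-395,8,0.6,80,3)])
```

```text
[ 0.56900491 -0.04250659  0.15042   ]
22 -37 0 0 0 0.01 85; 22 -37 0 0 0 0.01 85; 21 -37 0 0 0 0.02 85; 21 -38 0 0 0 0.01 85; 20 -38 0 0 0 0.01 85; 20 -38 0 0 0 0.01 85; 20 -38 0 0 0 0.01 85; 19 -39 0 0 0 0.01 85; 18 -38 0 0 0 0.02 85; 0 0 36 0 0 0 80
0 0 35 0 0 0 80; 0 0 36 0 0 0 80; 0 0 35 0 0 0 80; 0 0 0 0 0 0 80; 0 0 0 0 0 0 80; 0 0 0 0 0 0 80
```

play_rows --motion "22 -37 0 0 0 0.01 85; 22 -37 0 0 0 0.01 85; 21 -37 0 0 0 0.02 85; 21 -38 0 0 0 0.01 85; 20 -38 0 0 0 0.01 85; 20 -38 0 0 0 0.01 85; 20 -38 0 0 0 0.01 85; 19 -39 0 0 0 0.01 85; 18 -38 0 0 0 0.02 85; 0 0 36 0 0 0 80"

```text
time: 22.05
ee_pos: [0.4108, -0.3998, 0.1149]
tcp_rot: [-0.002, 1.0, -0.003, 0.002]
force: [1.0, 0.5, -0.8]
width: 0.0802
grip_force: 0.0
```

play_rows --motion "0 0 35 0 0 0 80; 0 0 36 0 0 0 80; 0 0 20 0 0 0 80; 0 0 5 0 0 0 80; 0 0 0 0 0 0 80; 0 0 0 0 0 0 80"

```text
time: 22.8
ee_pos: [0.4112, -0.3953, 0.019]
tcp_rot: [-0.004, 1.0, -0.001, 0.0]
force: [0.6, -0.2, 0.3]
width: 0.0798
grip_force: 0.0
```

play_rows --motion "0 0 6 0 0 0 78; 0 0 6 0 0 0 78; 0 0 0 0 0 0 78; 0 0 0 0 0 0 78"

```text
time: 23.3
ee_pos: [0.4108, -0.3948, 0.0062]
tcp_rot: [-0.004, 1.0, 0.0, -0.0]
force: [-0.1, -0.4, -1.1]
width: 0.0777
grip_force: 0.0
```

play_rows --motion "0 0 5 0 0 0 78; 0 0 4 0 0 0 78; 0 0 0 0 0 0 78; 0 0 0 0 0 0 58; 0 0 0 0 0 0 58; 0 0 0 0 0 0 58; 0 0 0 0 0 0 58; 0 0 0 0 0 0 58"

```text
time: 24.3
ee_pos: [0.4109, -0.395, -0.0024]
tcp_rot: [-0.004, 1.0, -0.0, 0.0]
force: [-0.0, 0.1, 4.1]
width: 0.0604
grip_force: 49.9
```

play_rows --motion "0 0 -10 0 0 0 58; 0 0 -30 0 0 0 58; 0 0 -40 0 0 0 58; 0 0 -38 0 0 0 58; 0 0 0 0 0 0 58; 0 0 0 0 0 0 58"

```text
time: 25.05
ee_pos: [0.4103, -0.3941, 0.1147]
tcp_rot: [-0.004, 1.0, 0.001, -0.0]
force: [-0.5, 0.3, -2.2]
width: 0.0605
grip_force: 49.7
```

Run:
```python
from plan import *
plan([(568.5,-43.5,120,6.7,58,3)])
```

```text
-18 39 -1 0 0 -0.01 58; -18 38 0 0 0 -0.01 58; -19 39 -1 0 0 -0.02 58; -19 38 0 0 0 -0.01 58; -20 38 -1 0 0 -0.01 58; -20 38 0 0 0 -0.01 58; -21 37 -1 0 0 -0.02 58; -21 37 0 0 0 -0.01 58; -22 37 -1 0 0 -0.01 58; 0 0 0 0 0 0 58
0 0 0 0 0 0 58; 0 0 0 0 0 0 58
```

play_rows --motion "-18 39 -1 0 0 -0.01 58; -18 38 0 0 0 -0.01 58; -19 39 -1 0 0 -0.02 58; -19 38 0 0 0 -0.01 58; -20 38 -1 0 0 -0.01 58; -20 38 0 0 0 -0.01 58; -21 37 -1 0 0 -0.02 58; -21 37 0 0 0 -0.01 58; -22 37 -1 0 0 -0.01 58; 0 0 0 0 0 0 58"

```text
time: 26.3
ee_pos: [0.5691, -0.0412, 0.1184]
tcp_rot: [-0.061, 0.998, 0.001, -0.001]
force: [-0.4, -0.2, -2.1]
width: 0.0605
grip_force: 49.7
```

play_rows --motion "0 0 0 0 0 0 58; 0 0 0 0 0 0 58; 0 0 0 0 0 0 58"

```text
time: 26.68
ee_pos: [0.5691, -0.0453, 0.1201]
tcp_rot: [-0.058, 0.998, 0.0, -0.0]
force: [-0.4, 0.7, -1.8]
width: 0.0605
grip_force: 49.7
```

play_rows --motion "0 2 20 0 0 0 58; 0 0 15 0 0 0 58; 0 0 15 0 0 0 58; 0 0 12 0 0 0 58; 0 0 0 0 0 0 58; 0 0 0 0 0 0 58; 0 0 0 0 0 0 58"

```text
time: 27.55
ee_pos: [0.5698, -0.0423, 0.0589]
tcp_rot: [-0.059, 0.998, -0.0, 0.001]
force: [-0.7, -0.6, -2.3]
width: 0.0603
grip_force: 49.7
```

play_rows --motion "0 0 5 0 0 0 58; 0 0 0 0 0 0 58; 0 0 0 0 0 0 72; 0 0 0 0 0 0 74; 0 0 -10 0 0 0 76; 0 0 -20 0 0 0 76; 0 0 -35 0 0 0 76; 0 0 -33 0 0 0 85; 0 0 0 0 0 0 85; 0 0 0 0 0 0 85"

```text
time: 28.8
ee_pos: [0.5688, -0.0421, 0.1513]
tcp_rot: [-0.059, 0.998, 0.0, -0.0]
force: [0.2, 0.9, -0.2]
width: 0.0851
grip_force: 0.0
```

Run:
```python
from plan import *
print(observe()['ee_pos'])
plan([(588,-403,150,-2,85),(588,-403,20,-2,80,3)])
```

```text
[ 0.56884486 -0.04214563  0.15134063]
3 -40 0 0 0 0.02 85; 1 -40 0 0 0 0.01 85; 2 -40 0 0 0 0.02 85; 0 -40 1 0 0 0.02 85; 0 -41 0 0 0 0.01 85; -1 -40 0 0 0 0.02 85; -1 -40 0 0 0 0.02 85; -2 -40 0 0 0 0.02 85; -3 -40 0 0 0 0.01 85; 0 0 43 0 0 0 80
0 0 44 0 0 0 80; 0 0 43 0 0 0 80; 0 0 0 0 0 0 80; 0 0 0 0 0 0 80; 0 0 0 0 0 0 80
```

play_rows --motion "3 -40 0 0 0 0.02 85; 1 -40 0 0 0 0.01 85; 2 -40 0 0 0 0.02 85; 0 -40 1 0 0 0.02 85; 0 -41 0 0 0 0.01 85; -1 -40 0 0 0 0.02 85; -1 -40 0 0 0 0.02 85; -2 -40 0 0 0 0.02 85; -3 -40 0 0 0 0.01 85; 0 0 43 0 0 0 80"

```text
time: 30.05
ee_pos: [0.5898, -0.409, 0.1091]
tcp_rot: [0.018, 1.0, -0.004, 0.003]
force: [1.2, -0.5, 0.2]
width: 0.0803
grip_force: 0.0
```

play_rows --motion "0 0 44 0 0 0 80; 0 0 40 0 0 0 80; 0 0 0 0 0 0 80; 0 0 0 0 0 0 80; 0 0 0 0 0 0 80"

```text
time: 30.68
ee_pos: [0.5894, -0.4041, 0.0256]
tcp_rot: [0.016, 1.0, -0.001, 0.001]
force: [-0.7, 0.0, 0.3]
width: 0.0802
grip_force: 0.0
```

play_rows --motion "0 0 12 0 0 0 80; 0 0 6 0 0 0 78; 0 0 0 0 0 0 78; 0 0 0 0 0 0 78"

```text
time: 31.18
ee_pos: [0.5882, -0.4031, 0.0053]
tcp_rot: [0.016, 1.0, -0.0, -0.0]
force: [0.7, -0.1, -0.4]
width: 0.0782
grip_force: 0.0
```

play_rows --motion "0 0 5 0 0 0 78; 0 0 4 0 0 0 78; 0 0 0 0 0 0 78; 0 0 0 0 0 0 58; 0 0 0 0 0 0 58; 0 0 0 0 0 0 58; 0 0 0 0 0 0 58; 0 0 0 0 0 0 58"

```text
time: 32.17
ee_pos: [0.5884, -0.4034, -0.0033]
tcp_rot: [0.016, 1.0, -0.0, 0.0]
force: [-0.3, 0.2, 2.9]
width: 0.0604
grip_force: 51.4
```

play_rows --motion "0 0 -10 0 0 0 58; 0 0 -30 0 0 0 58; 0 0 -40 0 0 0 58; 0 0 -44 0 0 0 58; 0 0 0 0 0 0 58; 0 0 0 0 0 0 58"

```text
time: 32.92
ee_pos: [0.5872, -0.4021, 0.1192]
tcp_rot: [0.016, 1.0, 0.001, -0.001]
force: [-0.3, -0.7, -3.0]
width: 0.0605
grip_force: 50.9
```

Run:
```python
from plan import *
plan([(570,-43.5,122,6.7,58,3)])
```

```text
4 45 0 0 0 -0.02 58; 2 45 -1 0 0 -0.02 58; 2 44 0 0 0 -0.02 58; 1 45 0 0 0 -0.01 58; 1 45 0 0 0 -0.02 58; -1 45 -1 0 0 -0.02 58; -1 45 0 0 0 -0.02 58; -2 45 0 0 0 -0.02 58; 0 0 0 0 0 0 58; 0 0 0 0 0 0 58
0 0 0 0 0 0 58
```

play_rows --motion "4 45 0 0 0 -0.02 58; 2 45 -1 0 0 -0.02 58; 2 44 0 0 0 -0.02 58; 1 45 0 0 0 -0.01 58; 1 45 0 0 0 -0.02 58; -1 45 -1 0 0 -0.02 58; -1 45 0 0 0 -0.02 58; -2 45 0 0 0 -0.02 58; 0 0 0 0 0 0 58; 0 0 0 0 0 0 58"

```text
time: 34.17
ee_pos: [0.5698, -0.0441, 0.1209]
tcp_rot: [-0.059, 0.998, 0.0, -0.001]
force: [0.4, 0.3, -1.2]
width: 0.0607
grip_force: 50.8
```

play_rows --motion "0 0 0 0 0 0 58; 0 0 0 0 0 0 58"

```text
time: 34.42
ee_pos: [0.5706, -0.0453, 0.1221]
tcp_rot: [-0.058, 0.998, -0.0, -0.0]
force: [0.7, 0.1, -1.9]
width: 0.0607
grip_force: 50.8
```

play_rows --motion "0 2 15 0 0 0 58; 0 0 15 0 0 0 58; 0 0 15 0 0 0 58; 0 0 8 0 0 0 58; 0 0 0 0 0 0 58; 0 0 0 0 0 0 58; 0 0 0 0 0 0 58"

```text
time: 35.3
ee_pos: [0.5708, -0.0423, 0.0699]
tcp_rot: [-0.059, 0.998, -0.0, 0.001]
force: [-0.1, 0.1, -2.1]
width: 0.0607
grip_force: 50.8
```

play_rows --motion "0 0 5 0 0 0 58; 0 0 0 0 0 0 58; 0 0 0 0 0 0 72; 0 0 0 0 0 0 74; 0 0 -10 0 0 0 76; 0 0 -30 0 0 0 76; 0 0 -45 0 0 0 76; 0 0 -45 0 0 0 85; 0 0 -45 0 0 0 85; 0 0 -45 0 0 0 85"

```text
time: 36.55
ee_pos: [0.57, -0.0421, 0.2868]
tcp_rot: [-0.059, 0.998, -0.0, 0.001]
force: [0.9, 0.4, 0.6]
width: 0.085
grip_force: 0.0
```

play_rows --motion "45 20 0 0 0 0 85; 40 20 0 0 0 0 85; 20 40 0 0 0 0 85; 0 45 0 0 0 0 85; 0 45 0 0 0 0 85; 0 45 0 0 0 0 85; 0 45 0 0 0 0 85"

```text
time: 37.42
ee_pos: [0.4353, 0.2051, 0.2853]
tcp_rot: [-0.059, 0.998, 0.0, 0.001]
force: [0.8, 0.4, 0.5]
width: 0.085
grip_force: 0.0
```

Run:
```python
from meas import *
from plan import plan
c=camera('top');save(c,'f');S=camera('scene')
f,r,z=F['plate'];print('plate',rect(c,f,(110,200,250,300),z))
for n,c in(('t',c),('s',S)):
    v,u=np.mgrid[0:384,0:512];uv=np.stack([u.ravel(),v.ravel()],1);P=depthpts(c,uv)*1000
    a=np.radians(6.7);X=np.array([np.cos(a),np.sin(a)]);Y=np.array([-X[1],X[0]])
    q=np.stack([(P[:,:2]-[569.2,-43.5])@X,(P[:,:2]-[569.2,-43.5])@Y],1)
    m=(abs(q[:,0])<85)&(abs(q[:,1])<45)&(abs(P[:,2]-78)<3);print(n,m.sum(),np.round(np.percentile(q[m],[1,50,99],axis=0)),np.median(P[m,2]))
    hsv=cv2.cvtColor(c['frame'],cv2.COLOR_BGR2HSV).reshape(-1,3).astype(int)
    m=(abs(P[:,0]-403)<90)&(abs(P[:,1]-276)<110)&(hsv[:,0]>18)&(hsv[:,0]<35)&(hsv[:,1]>120)&(abs(P[:,2]-15)<5);rr=cv2.minAreaRect(P[m,:2].astype(np.float32));print(np.round(rr[0]),np.round(rr[1]),rr[2])
cv2.imwrite('pics/g.png',cv2.resize(S['frame'][130:290,180:440],None,fx=3,fy=3))
```

```text
plate [385.9 296.5  62.   16.1 -89.6]
t 578 [[-60. -31.]
 [  4.  -1.]
 [ 68.  30.]] 78.2556598157015
[386. 298.] [16. 59.] 0.45246952772140503
s 570 [[-72. -34.]
 [  5.   3.]
 [ 73.  34.]] 78.92102954250969
[401. 278.] [ 61. 110.] 3.2966554164886475
```

View pics/g.png

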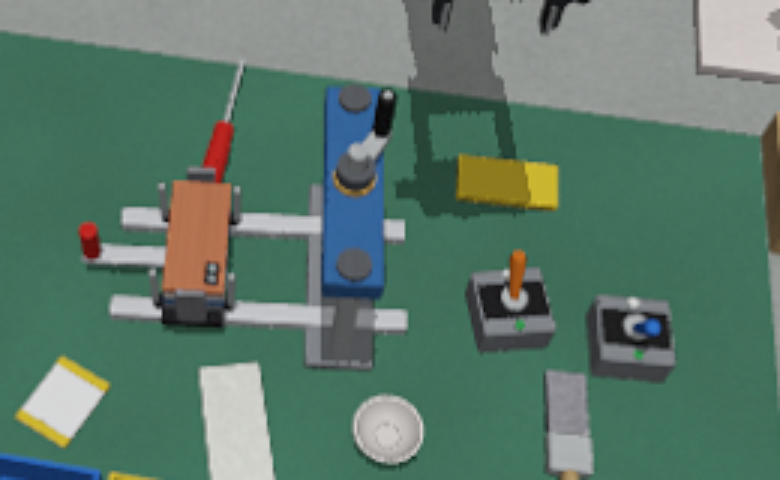

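Copper sits on top, square in the tray (crop (200,235)); plate undisturbed at (505,180), fan on, heater off. Next the plate.

Run:
```python
from plan import *
plan([(403,276,200,-89.5,85),(403,276,40,-89.5,80),(403,276,10,-89.5,75,3)])
```

```text
2 6 7 0 0 0.14 85; 3 6 7 0 0 0.14 85; 3 5 7 0 0 0.14 85; 4 5 7 0 0 0.14 85; 5 4 8 0 0 0.14 85; 5 3 7 0 0 0.14 85; 6 3 7 0 0 0.14 85; 6 1 7 0 0 0.14 85; 6 1 7 0 0 0.14 85; 7 0 7 0 0 0.14 85
6 -1 7 0 0 0.14 85; 6 -2 7 0 0 0.14 85; 0 0 40 0 0 0 80; 0 0 40 0 0 0 80; 0 0 40 0 0 0 80; 0 0 40 0 0 0 80; 0 0 30 0 0 0 75; 0 0 0 0 0 0 75; 0 0 0 0 0 0 75; 0 0 0 0 0 0 75
```

play_rows --motion "2 6 7 0 0 0.14 85; 3 6 7 0 0 0.14 85; 3 5 7 0 0 0.14 85; 4 5 7 0 0 0.14 85; 5 4 8 0 0 0.14 85; 5 3 7 0 0 0.14 85; 6 3 7 0 0 0.14 85; 6 1 7 0 0 0.14 85; 6 1 7 0 0 0.14 85; 7 0 7 0 0 0.14 85"

```text
time: 38.78
ee_pos: [0.4097, 0.2606, 0.2137]
tcp_rot: [0.6, 0.8, 0.0, 0.0]
force: [-0.8, -0.5, 0.1]
width: 0.085
grip_force: 0.0
```

play_rows --motion "6 -1 7 0 0 0.14 85; 6 -2 7 0 0 0.14 85; 0 0 40 0 0 0 80; 0 0 40 0 0 0 80; 0 0 40 0 0 0 80; 0 0 30 0 0 0 80; 0 0 20 0 0 0 78; 0 0 0 0 0 0 78; 0 0 0 0 0 0 78; 0 0 0 0 0 0 78"

```text
time: 40.02
ee_pos: [0.4047, 0.2726, 0.0305]
tcp_rot: [0.704, 0.71, 0.001, 0.001]
force: [-0.3, -0.4, -0.2]
width: 0.0778
grip_force: 0.0
```

play_rows --motion "3 -1 12 0 0 0.01 78; 0 0 10 0 0 0 75; 0 0 6 0 0 0 75; 0 0 0 0 0 0 75; 0 0 0 0 0 0 75"

```text
time: 40.65
ee_pos: [0.4028, 0.2754, 0.0012]
tcp_rot: [0.708, 0.706, -0.0, -0.0]
force: [1.1, -0.3, -0.2]
width: 0.0752
grip_force: 0.0
```

play_rows --motion "0 0 5 0 0 0 72; 0 0 0 0 0 0 50; 0 0 0 0 0 0 50; 0 0 0 0 0 0 50; 0 0 0 0 0 0 50; 0 0 0 0 0 0 50" --squeeze 60

```text
time: 41.4
ee_pos: [0.4024, 0.2752, -0.0033]
tcp_rot: [0.708, 0.707, -0.0, -0.0]
force: [-1.0, -0.8, 5.5]
width: 0.0546
grip_force: 63.7
```

play_rows --motion "0 0 -10 0 0 0 50; 0 0 -30 0 0 0 50; 0 0 -40 0 0 0 50; 0 0 -42 0 0 0 50; 0 0 0 0 0 0 50; 0 0 0 0 0 0 50"

```text
time: 42.15
ee_pos: [0.4021, 0.2752, 0.1179]
tcp_rot: [0.708, 0.706, -0.0, -0.0]
force: [-0.5, 0.3, -3.1]
width: 0.0543
grip_force: 64.4
```

Run:
```python
from plan import *
plan([(402,275,300,-90,50),(480,0,300,-18,50),(570.5,-43.5,290,6.7,50),(570.5,-43.5,150,6.7,50,3)])
```

```text
0 0 -36 0 0 0 50; 0 0 -37 0 0 0 50; 0 0 -36 0 0 0 50; 0 0 -37 0 0 0 50; 0 0 -36 0 0 0 50; -31 9 0 0 0 -0.14 50; -31 4 0 0 0 -0.14 50; -32 0 0 0 0 -0.14 50; -31 -4 0 0 0 -0.14 50; -31 -9 0 0 0 -0.14 50
-29 -13 0 0 0 -0.14 50; -26 -17 0 0 0 -0.14 50; -25 -21 0 0 0 -0.14 50; -21 -24 0 0 0 -0.14 50; -33 -4 3 0 0 -0.14 50; -32 -9 4 0 0 -0.15 50; -31 -14 3 0 0 -0.14 50; 0 0 35 0 0 0 50; 0 0 35 0 0 0 50; 0 0 35 0 0 0 50
0 0 35 0 0 0 50; 0 0 0 0 0 0 50; 0 0 0 0 0 0 50; 0 0 0 0 0 0 50
```

play_rows --motion "0 0 -36 0 0 0 50; 0 0 -37 0 0 0 50; 0 0 -36 0 0 0 50; 0 0 -37 0 0 0 50; 0 0 -36 0 0 0 50; -31 9 0 0 0 -0.14 50; -31 4 0 0 0 -0.14 50; -32 0 0 0 0 -0.14 50; -31 -4 0 0 0 -0.14 50; -31 -9 0 0 0 -0.14 50"

```text
time: 43.4
ee_pos: [0.4455, 0.1215, 0.298]
tcp_rot: [0.421, 0.907, -0.001, -0.002]
force: [0.0, 0.1, -2.9]
width: 0.0542
grip_force: 65.1
```

play_rows --motion "-29 -13 0 0 0 -0.14 50; -26 -17 0 0 0 -0.14 50; -25 -21 0 0 0 -0.14 50; -21 -24 0 0 0 -0.14 50; -33 -4 3 0 0 -0.14 50; -32 -9 4 0 0 -0.15 50; -31 -14 3 0 0 -0.14 50; 0 0 0 0 0 0 50; 0 0 0 0 0 0 50; 0 0 0 0 0 0 50"

```text
time: 44.65
ee_pos: [0.57, -0.0426, 0.2895]
tcp_rot: [-0.059, 0.998, 0.0, -0.001]
force: [-0.4, -0.8, -3.0]
width: 0.0544
grip_force: 65.2
```

Run:
```python
from plan import *
plan([(570.5,-43.5,290,6.7,50),(570.5,-43.5,125,6.7,50,3)])
```

```text
0 -1 -1 0 0 0 50; 0 0 41 0 0 0 50; 0 0 42 0 0 0 50; -1 0 41 0 0 0 50; 0 0 41 0 0 0 50; 0 0 0 0 0 0 50; 0 0 0 0 0 0 50; 0 0 0 0 0 0 50
```

play_rows --motion "0 0 40 0 0 0 50; 0 0 40 0 0 0 50; 0 0 40 0 0 0 50; 0 0 40 0 0 0 50; 0 0 25 0 0 0 50; 0 0 15 0 0 0 50; 0 0 0 0 0 0 50; 0 0 0 0 0 0 50; 0 0 0 0 0 0 50"

```text
time: 45.78
ee_pos: [0.5722, -0.0435, 0.0916]
tcp_rot: [-0.059, 0.998, -0.0, 0.001]
force: [0.6, -0.8, -3.1]
width: 0.0545
grip_force: 65.1
```

play_rows --motion "2 0 8 0 0 0 50; 0 0 4 0 0 0 50; 0 0 0 0 0 0 50; 0 0 0 0 0 0 50; 0 0 0 0 0 0 50"

```text
time: 46.4
ee_pos: [0.5694, -0.0436, 0.0784]
tcp_rot: [-0.059, 0.998, -0.0, 0.0]
force: [-0.6, 0.6, -2.7]
width: 0.055
grip_force: 65.2
```

play_rows --motion "0 0 3 0 0 0 50; 0 0 0 0 0 0 50; 0 0 0 0 0 0 62; 0 0 0 0 0 0 66; 0 0 0 0 0 0 68; 0 0 -10 0 0 0 70; 0 0 -30 0 0 0 72; 0 0 -45 0 0 0 76; 0 0 0 0 0 0 76; 0 0 0 0 0 0 76"

```text
time: 47.65
ee_pos: [0.5689, -0.0435, 0.1606]
tcp_rot: [-0.059, 0.998, -0.0, 0.0]
force: [0.4, -0.0, -0.3]
width: 0.0763
grip_force: 0.0
```

Run:
```python
from plan import *
plan([(588,-205,150,6.7,0),(588,-205,45,6.7,0,3)])
```

```text
0 -41 3 0 0 0 0; 0 -40 2 0 0 0 0; 0 -41 3 0 0 0 0; 0 -41 3 0 0 0 0; 0 0 35 0 0 0 0; 0 0 35 0 0 0 0; 0 0 35 0 0 0 0; 0 0 0 0 0 0 0; 0 0 0 0 0 0 0; 0 0 0 0 0 0 0
```

play_rows --motion "0 -41 3 0 0 0 0; 0 -40 2 0 0 0 0; 0 -41 3 0 0 0 0; 0 -41 3 0 0 0 0; 0 0 35 0 0 0 0; 0 0 35 0 0 0 0; 0 0 35 0 0 0 0; 0 0 0 0 0 0 0; 0 0 0 0 0 0 0; 0 0 0 0 0 0 0"

```text
time: 48.9
ee_pos: [0.5893, -0.2059, 0.0458]
tcp_rot: [-0.059, 0.998, -0.001, 0.001]
force: [0.2, 0.2, 0.7]
width: 0.0002
grip_force: 0.0
```

Run:
```python
from meas import *
C=camera('top');S=camera('scene')
for n,c in(('t',C),('s',S)):
    v,u=np.mgrid[0:384,0:512];uv=np.stack([u.ravel(),v.ravel()],1);P=depthpts(c,uv)*1000
    a=np.radians(6.7);X=np.array([np.cos(a),np.sin(a)]);Y=np.array([-X[1],X[0]])
    q=np.stack([(P[:,:2]-[569.2,-43.5])@X,(P[:,:2]-[569.2,-43.5])@Y],1)
    m=(abs(q[:,0])<62)&(abs(q[:,1])<34)&(abs(P[:,2]-92)<4);r=cv2.minAreaRect(q[m].astype(np.float32));print(n,m.sum(),r,np.percentile(P[m,2],[5,50,95]))
cv2.imwrite('pics/i.png',cv2.resize(S['frame'][130:270,180:340],None,fx=3.6,fy=3.6))
```

```text
t 117 ((47.41644287109375, -10.943119049072266), (63.46922302246094, 33.01520919799805), 55.28932189941406) [89.00533757 92.65131328 95.73530857]
s 515 ((-1.9089202880859375, 2.2818832397460938), (113.51639556884766, 55.8652229309082), 1.4836498498916626) [89.80742425 93.1661569  95.63729144]
```

View pics/i.png

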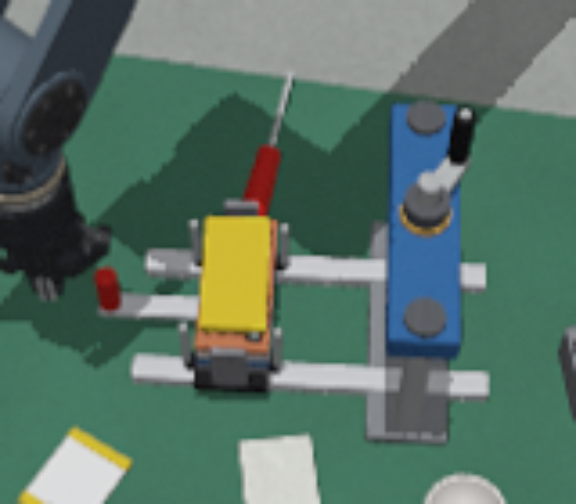

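play_rows --motion "0 8 0 0 0 0 0; 0 8 0 0 0 0 0; 0 8 0 0 0 0 0; 0 8 0 0 0 0 0; 0 8 0 0 0 0 0; 0 8 0 0 0 0 0; 0 8 0 0 0 0 0; 0 0 0 0 0 0 0"

```text
time: 50.0
ee_pos: [0.5814, -0.1484, 0.0442]
tcp_rot: [-0.059, 0.998, 0.001, -0.0]
force: [-0.2, 0.1, -0.4]
width: 0.0001
grip_force: 0.0
```

play_rows --motion "0 8 0 0 0 0 0; 0 8 0 0 0 0 0; 0 8 0 0 0 0 0; 0 8 0 0 0 0 0; 0 8 0 0 0 0 0; 0 8 0 0 0 0 0; 0 8 0 0 0 0 0; 0 8 0 0 0 0 0; 0 0 0 0 0 0 0"

```text
time: 51.12
ee_pos: [0.5735, -0.0848, 0.0442]
tcp_rot: [-0.059, 0.998, 0.001, -0.001]
force: [-0.8, -0.0, -0.5]
width: 0.0
grip_force: 0.0
```

```bash
cat > trayq.py <<'E'
from meas import *
S=camera('scene');v,u=np.mgrid[0:384,0:512];uv=np.stack([u.ravel(),v.ravel()],1);P=depthpts(S,uv)*1000
h=cv2.cvtColor(S['frame'],cv2.COLOR_BGR2HSV).reshape(-1,3).astype(int)
m=((h[:,0]<8)|(h[:,0]>172))&(h[:,1]>120)&(abs(P[:,0]-575)<40)&(P[:,1]>-200)&(P[:,1]<60)&(P[:,2]>40)&(P[:,2]<85)
print('handle',m.sum(),P[m].mean(0))
m=(h[:,0]>18)&(h[:,0]<35)&(h[:,1]>120)&(abs(P[:,0]-565)<90)&(abs(P[:,1]-20)<140)&(abs(P[:,2]-92)<5)
print('plate',m.sum(),cv2.minAreaRect(P[m,:2].astype(np.float32)))
E
python3 trayq.py
```

```text
handle 45 [575.28340135 -57.68781938  61.5601331 ]
plate 559 ((555.187744140625, 52.685203552246094), (114.26486206054688, 54.29438400268555), 7.895679473876953)
```

play_rows --motion "0 8 0 0 0 0 0; 0 8 0 0 0 0 0; 0 8 0 0 0 0 0; 0 8 0 0 0 0 0; 0 8 0 0 0 0 0; 0 8 0 0 0 0 0; 0 3 0 0 0 0 0; 0 0 0 0 0 0 0"

```text
time: 52.18
ee_pos: [0.5682, -0.0348, 0.0443]
tcp_rot: [-0.059, 0.998, 0.0, -0.0]
force: [-0.0, 0.3, 0.2]
width: -0.0003
grip_force: 0.0
```

play_rows --motion "0 3 0 0 0 0 0; 0 3 0 0 0 0 0"

```text
time: 52.42
ee_pos: [0.5677, -0.0299, 0.0443]
tcp_rot: [-0.058, 0.998, -0.0, 0.0]
force: [0.0, -3.8, 0.1]
width: 0.0001
grip_force: 1.3
```

play_rows --motion "0 3 0 0 0 0 0; 0 2 0 0 0 0 0; 0 0 0 0 0 0 0"

```text
time: 52.8
ee_pos: [0.5675, -0.0269, 0.0444]
tcp_rot: [-0.059, 0.998, -0.002, 0.0]
force: [-1.3, -10.3, -2.8]
width: -0.0002
grip_force: 5.1
```

play_rows --motion "0 2 0 0 0 0 0; 0 2 0 0 0 0 0; 0 0 0 0 0 0 0"

```text
time: 53.18
ee_pos: [0.5676, -0.0267, 0.0445]
tcp_rot: [-0.061, 0.998, -0.004, 0.001]
force: [-2.7, -23.2, -1.3]
width: 0.0001
grip_force: 11.2
```

play_rows --motion "0 -10 0 0 0 0 0; 0 -30 0 0 0 0 0; 0 -30 0 0 0 0 0; 0 0 -40 0 0 0 0; 0 0 -45 0 0 0 0; 0 -40 -45 0 0 0 0; 0 -45 -45 0 0 0 0; 0 0 0 0 0 0 0; 0 0 0 0 0 0 0"

```text
time: 54.3
ee_pos: [0.5837, -0.1726, 0.2178]
tcp_rot: [-0.058, 0.998, 0.001, -0.001]
force: [0.2, 0.3, -0.9]
width: 0.0004
grip_force: 0.0
```

```bash
python3 trayq.py
python3 - <<'E'
from meas import *
for n in('top','scene'):
  for lab in(0,1):
    c=camera(n) if lab else np.load(n+'0.npy',allow_pickle=True).item()
    v,u=np.mgrid[0:384,0:512];uv=np.stack([u.ravel(),v.ravel()],1);P=depthpts(c,uv)*1000
    h=cv2.cvtColor(c['frame'],cv2.COLOR_BGR2HSV).reshape(-1,3).astype(int)
    red=((h[:,0]<8)|(h[:,0]>172))&(h[:,1]>120)
    m=red&(abs(P[:,0]-575)<40)&(P[:,1]>-200)&(P[:,1]<60)&(P[:,2]>60)&(P[:,2]<85);print(n,lab,m.sum(),P[m].mean(0))
    m=(abs(P[:,0]-550)<90)&(abs(P[:,1]-110)<60)&(P[:,2]>258)&(P[:,2]<280);print('pin',P[m].mean(0))
    m=(abs(P[:,0]-551)<22)&(abs(P[:,1]-108)<22)&(P[:,2]>215)&(P[:,2]<250);print('hub',m.sum(),(P[m].max(0)+P[m].min(0))/2)
    if n=='scene' and lab: cv2.imwrite('pics/j.png',cv2.resize(c['frame'][130:270,200:360],None,fx=3.6,fy=3.6))
print(observe()['ee_pos'])
E
```

```text
handle 52 [566.58345125  -1.35826885  65.54033101]
plate 35 ((549.3336791992188, 83.54898071289062), (95.15083312988281, 3.3170130252838135), 7.611789226531982)
top 0 32 [ 583.15213577 -156.15830889   72.731833  ]
pin [509.63072177 123.66507878 269.73744643]
hub 75 [550.57809699 105.38425985 228.33585218]
top 1 32 [565.51199927  -5.4616062   73.66917416]
pin [509.45679414 123.60155067 269.17125204]
hub 61 [552.05339635 106.71185409 228.60642333]
scene 0 36 [ 582.81445583 -152.87929204   72.30180774]
pin [508.50305107 127.48634791 267.46423465]
hub 81 [551.9228265  109.71681164 227.86635467]
scene 1 38 [565.16558439  -1.44180838  72.10650107]
pin [508.94314318 127.66735584 268.4515357 ]
hub 89 [550.30580292 109.76368429 228.63193667]
[ 0.58333139 -0.17188016  0.21664787]
```

View pics/j.png

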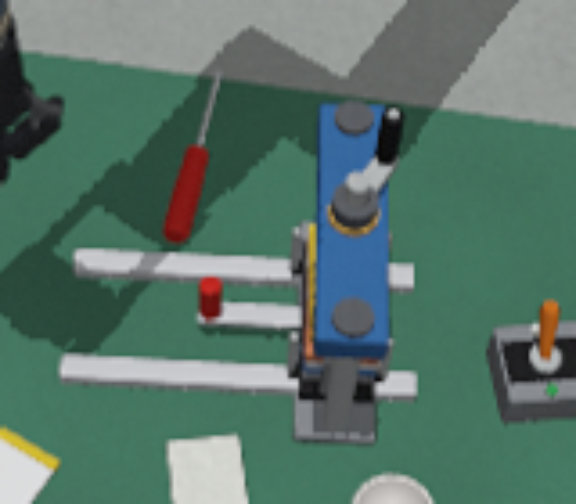

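Run:
```python
from plan import *
plan([(583,-172,345,6.7,60),(508.7,125.7,345,6.7,60),(508.7,125.7,290,6.7,60,3)])
```

```text
0 0 -43 0 0 0 60; 1 0 -43 0 0 0 60; 0 0 -42 0 0 0 60; 5 44 0 0 0 0 60; 6 43 0 0 0 0 60; 5 44 0 0 0 0 60; 6 43 0 0 0 0 60; 5 44 0 0 0 0 60; 6 43 1 0 0 0 60; 5 44 0 0 0 0 60
0 0 27 0 0 0 60; 0 0 28 0 0 0 60; 0 0 0 0 0 0 60; 0 0 0 0 0 0 60; 0 0 0 0 0 0 60
```

play_rows --motion "0 0 -43 0 0 0 60; 1 0 -43 0 0 0 60; 0 0 -42 0 0 0 60; 5 44 0 0 0 0 60; 6 43 0 0 0 0 60; 5 44 0 0 0 0 60; 6 43 0 0 0 0 60; 5 44 0 0 0 0 60; 6 43 1 0 0 0 60; 5 44 0 0 0 0 60"

```text
time: 55.7
ee_pos: [0.5086, 0.1267, 0.3441]
tcp_rot: [-0.059, 0.998, 0.0, -0.002]
force: [0.7, 0.2, 0.0]
width: 0.0598
grip_force: 0.0
```

play_rows --motion "0 0 27 0 0 0 60; 0 0 28 0 0 0 60; 0 0 0 0 0 0 60; 0 0 0 0 0 0 60; 0 0 0 0 0 0 60"

```text
time: 56.32
ee_pos: [0.511, 0.1246, 0.2915]
tcp_rot: [-0.059, 0.998, 0.0, 0.001]
force: [-0.4, -0.3, -0.1]
width: 0.0602
grip_force: 0.0
```

play_rows --motion "2 1 20 0 0 0 60; 0 0 20 0 0 0 60; 0 0 13 0 0 0 60; 0 0 0 0 0 0 40; 0 0 0 0 0 0 25; 0 0 0 0 0 0 12; 0 0 0 0 0 0 12; 0 0 0 0 0 0 12; 0 0 0 0 0 0 12; 0 0 0 0 0 0 12" --squeeze 30

```text
time: 57.58
ee_pos: [0.5087, 0.1256, 0.2384]
tcp_rot: [-0.059, 0.998, 0.0, 0.001]
force: [-0.9, 2.0, 6.7]
width: 0.0167
grip_force: 29.5
```

```bash
python3 - <<'E'
from plan import *
p=np.array(observe()['ee_pos'])*1000;print(p)
A=np.array([551.2,107.7]);v=p[:2]-A;print(np.hypot(*v),np.degrees(np.arctan2(v[1],v[0])))
E
cat > circ.py <<'E'
import sys;from plan import *
A=np.array([551.2,107.7])
def circ(th0,tot,step=.3,r=47):
    R=fix(6.7).as_matrix();n=int(round(tot/step));acc=np.zeros(2);out=[]
    for i in range(1,n+1):
        d=r*np.array([np.cos(th0-i*step)-np.cos(th0),np.sin(th0-i*step)-np.sin(th0)])
        t=(R.T@np.r_[d,0])[:2];k=np.round(t-acc);acc+=k;out.append('%g %g 0 0 0 0 12'%tuple(k+0))
    for i in range(0,n,10):print('; '.join(out[i:i+10]))
if __name__=='__main__':circ(np.radians(float(sys.argv[1])),float(sys.argv[2]),float(sys.argv[3]))
E
python3 circ.py 157.1 4.8 .3
```

```text
[508.71794943 125.61833538 238.43066128]
46.106305027722996 157.13066245364286
-9 11 0 0 0 0 12; -11 8 0 0 0 0 12; -14 4 0 0 0 0 12; -14 0 0 0 0 0 12; -13 -4 0 0 0 0 12; -12 -8 0 0 0 0 12; -9 -11 0 0 0 0 12; -5 -13 0 0 0 0 12; -1 -14 0 0 0 0 12; 3 -13 0 0 0 0 12
7 -13 0 0 0 0 12; 11 -9 0 0 0 0 12; 12 -6 0 0 0 0 12; 14 -2 0 0 0 0 12; 14 2 0 0 0 0 12; 13 6 0 0 0 0 12
```

play_rows --motion "-9 11 0 0 0 0 12; -11 8 0 0 0 0 12; -14 4 0 0 0 0 12; -14 0 0 0 0 0 12; -13 -4 0 0 0 0 12"

```text
time: 58.2
ee_pos: [0.5653, 0.1528, 0.2384]
tcp_rot: [-0.059, 0.998, 0.001, -0.001]
force: [-5.4, 2.8, 7.8]
width: 0.0172
grip_force: 29.9
```

Run:
```python
from meas import *
p=np.array(observe()['ee_pos'])*1000;print(p)
S=camera('scene');v,u=np.mgrid[0:384,0:512];uv=np.stack([u.ravel(),v.ravel()],1);P=depthpts(S,uv)*1000
cv2.imwrite('pics/k.png',cv2.resize(S['frame'][90:250,220:380],None,fx=3.6,fy=3.6))
```

```text
[565.30125776 152.79053503 238.40127342]
```

View pics/k.png

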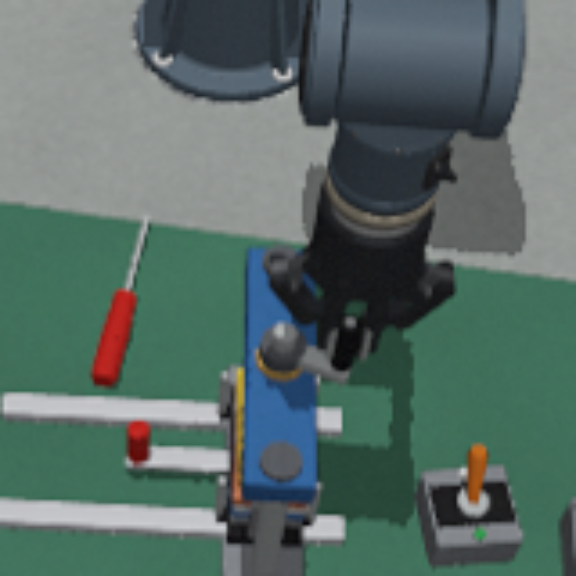

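The crank is turning in the grip (arm now at crop (345,345)). Continue.

play_rows --motion "-12 -8 0 0 0 0 12; -9 -11 0 0 0 0 12; -5 -13 0 0 0 0 12; -1 -14 0 0 0 0 12; 3 -13 0 0 0 0 12; 7 -13 0 0 0 0 12; 11 -9 0 0 0 0 12"

```text
time: 59.12
ee_pos: [0.5835, 0.0725, 0.2385]
tcp_rot: [-0.058, 0.998, 0.001, 0.002]
force: [1.7, 5.2, 4.4]
width: 0.0166
grip_force: 29.6
```

play_rows --motion "12 -6 0 0 0 0 12; 14 -2 0 0 0 0 12; 14 2 0 0 0 0 12; 13 6 0 0 0 0 12; 0 0 0 0 0 0 12"

```text
time: 59.75
ee_pos: [0.5305, 0.0658, 0.2384]
tcp_rot: [-0.059, 0.998, 0.0, 0.002]
force: [2.3, 2.7, 4.2]
width: 0.0174
grip_force: 29.7
```

```bash
cat > ang.py <<'E'
from plan import *
s=observe();p=np.array(s['ee_pos'])*1000;v=p[:2]-[551.2,107.7];t=np.degrees(np.arctan2(v[1],v[0]));F=np.array(s['force'])[:2];u=v/np.hypot(*v);tan=np.array([u[1],-u[0]])
print(p,'r',np.hypot(*v),'th',t,'turned',np.radians((157.1-t)%360),'F rad/tan',F@u,F@tan,s['width'])
E
python3 ang.py
```

```text
[530.50522413  65.76803141 238.42437111] r 46.760707206140616 th -116.26782183663708 turned 4.771168560054569 F rad/tan -3.3736649997790273 -0.8449501810097119 0.017384497966189624
```

```bash
python3 circ.py -116.3 2.0 0.2
```

```text
7 6 0 0 0 0 12; 6 7 0 0 0 0 12; 5 8 0 0 0 0 12; 3 9 0 0 0 0 12; 0 10 0 0 0 0 12; -1 9 0 0 0 0 12; -2 9 0 0 0 0 12; -5 8 0 0 0 0 12; -6 7 0 0 0 0 12; -7 6 0 0 0 0 12
```

play_rows --motion "7 6 0 0 0 0 12; 6 7 0 0 0 0 12"

```text
time: 60.0
ee_pos: [0.5178, 0.0754, 0.2385]
tcp_rot: [-0.059, 0.998, -0.002, 0.003]
force: [5.9, -1.9, 2.7]
width: 0.0171
grip_force: 29.7
```

play_rows --motion "5 8 0 0 0 0 12; 3 9 0 0 0 0 12"

```text
time: 60.25
ee_pos: [0.508, 0.0908, 0.2385]
tcp_rot: [-0.059, 0.998, -0.002, 0.003]
force: [6.4, -4.6, 2.2]
width: 0.0169
grip_force: 29.7
```

play_rows --motion "0 10 0 0 0 0 12; -1 9 0 0 0 0 12"

```text
time: 60.5
ee_pos: [0.505, 0.1092, 0.2384]
tcp_rot: [-0.059, 0.998, -0.003, 0.001]
force: [1.5, -6.5, 6.1]
width: 0.0174
grip_force: 30.0
```

```bash
python3 ang.py;python3 trayq.py
```

```text
[505.02018919 109.16332827 238.40372986] r 46.202989692537486 th 178.18504044798524 turned 5.915181928446064 F rad/tan -1.7477493901104122 -6.412271690616939 0.01740215855229599
handle 54 [566.77097826  -1.09521123  65.87529445]
plate 34 ((549.400634765625, 83.45183563232422), (95.60700988769531, 3.3979063034057617), 7.511807918548584)
```

play_rows --motion "-2 9 0 0 0 0 12; -5 8 0 0 0 0 12"

```text
time: 60.8
ee_pos: [0.5089, 0.1265, 0.2383]
tcp_rot: [-0.059, 0.998, -0.003, -0.0]
force: [-0.9, -7.7, 8.3]
width: 0.0168
grip_force: 30.3
```

play_rows --motion "-6 7 0 0 0 0 12; -2 2 0 0 0 0 12"

```text
time: 61.05
ee_pos: [0.5149, 0.1366, 0.2383]
tcp_rot: [-0.06, 0.998, -0.003, -0.001]
force: [-3.0, -7.1, 10.6]
width: 0.0168
grip_force: 30.5
```

```bash
python3 ang.py
```

```text
[514.8524385  136.6387274  238.29483102] r 46.460684138590466 th 141.47435531114573 turned 0.27271894756727183 F rad/tan -2.117003843302794 -7.4095569727825445 0.016831134820709116
```

play_rows --motion "0 0 0 0 0 0 12; 0 0 0 0 0 0 12; 0 0 0 0 0 0 30; 0 0 0 0 0 0 50; 0 0 0 0 0 0 60; 0 0 -25 0 0 0 60; 0 0 -40 0 0 0 60; 0 0 -40 0 0 0 60; 0 0 0 0 0 0 0; 0 0 0 0 0 0 0"

```text
time: 62.3
ee_pos: [0.5148, 0.1393, 0.3416]
tcp_rot: [-0.059, 0.998, -0.0, -0.001]
force: [-0.4, -0.0, -0.5]
width: 0.0243
grip_force: 0.0
```

Run:
```python
from plan import *
a=np.radians(13.7);d=np.array([np.cos(a),np.sin(a)]);c=np.array([572.5,285.5])
s=c-62*d;e=c-2*d;print(s,e,observe()['ee_pos'])
plan([(*s,340,13.7,0),(*s,75,13.7,0,2),(*e,75,13.7,0,1,20),(*s,75,13.7,0,0,25),(*s,300,13.7,0)])
```

```text
[512.26395456 270.81603494] [570.55690176 285.02632371] [0.51479304 0.13927196 0.34162462]
-4 44 1 0 0 -0.04 0; -6 43 0 0 0 -0.04 0; -8 43 1 0 0 -0.04 0; 0 0 44 0 0 0 0; 0 0 44 0 0 0 0; 0 0 44 0 0 0 0; 0 0 44 0 0 0 0; -1 0 45 0 0 0 0; 0 0 44 0 0 0 0; 0 0 0 0 0 0 0
0 0 0 0 0 0 0; -20 0 0 0 0 0 0; -20 0 0 0 0 0 0; -20 0 -1 0 0 0 0; 0 0 0 0 0 0 0; 20 0 0 0 0 0 0; 20 0 0 0 0 0 0; 20 0 1 0 0 0 0; 0 0 -38 0 0 0 0; 0 0 -37 0 0 0 0
0 0 -38 0 0 0 0; 1 0 -37 0 0 0 0; 0 0 -38 0 0 0 0; 0 0 -37 0 0 0 0
```

play_rows --motion "-4 44 1 0 0 -0.04 0; -6 43 0 0 0 -0.04 0; -8 43 1 0 0 -0.04 0; 0 0 44 0 0 0 0; 0 0 44 0 0 0 0; 0 0 44 0 0 0 0; 0 0 44 0 0 0 0; -1 0 45 0 0 0 0; 0 0 44 0 0 0 0; 0 0 0 0 0 0 0"

```text
time: 63.55
ee_pos: [0.5096, 0.2694, 0.0708]
tcp_rot: [-0.118, 0.993, -0.001, -0.006]
force: [-0.6, 0.2, 0.5]
width: 0.0002
grip_force: 0.0
```

play_rows --motion "0 0 0 0 0 0 0; 0 0 0 0 0 0 0; -20 0 0 0 0 0 0; -20 0 0 0 0 0 0; -20 0 0 0 0 0 0; 0 0 0 0 0 0 0"

```text
time: 64.3
ee_pos: [0.5685, 0.2841, 0.0775]
tcp_rot: [-0.119, 0.993, -0.001, -0.004]
force: [-8.2, -3.0, 6.9]
width: -0.0002
grip_force: 5.6
```

play_rows --motion "20 0 0 0 0 0 0; 20 0 0 0 0 0 0; 20 0 0 0 0 0 0; 0 0 -38 0 0 0 0; 0 0 -40 0 0 0 0; 0 0 -40 0 0 0 0; 0 0 -40 0 0 0 0; 0 0 -40 0 0 0 0; 0 20 0 0 0 0 0; 0 0 0 0 0 0 0"

```text
time: 65.55
ee_pos: [0.5084, 0.2912, 0.2744]
tcp_rot: [-0.119, 0.993, 0.0, 0.001]
force: [0.0, -0.8, -0.7]
width: 0.0004
grip_force: 0.0
```

```bash
python3 trayq.py
python3 - <<'E'
from meas import *
c=camera('scene');cv2.imwrite('pics/l.png',cv2.resize(c['frame'][130:290,190:430],None,fx=3.2,fy=3.2));print(observe()['ee_pos'])
E
```

```text
handle 53 [566.53866699  -1.25044271  65.98907899]
plate 37 ((548.9911499023438, 83.64981842041016), (92.9669189453125, 3.572179079055786), 7.5966997146606445)
[0.50815659 0.29011305 0.27267882]
```

View pics/l.png

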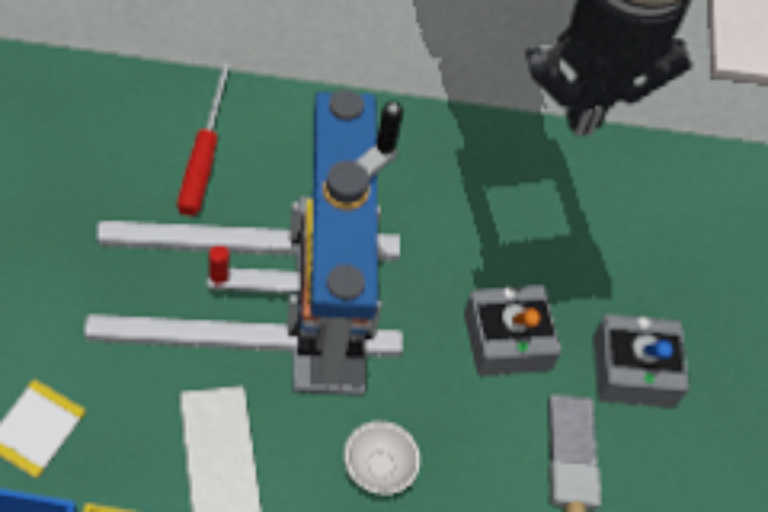

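Both toggles now lean towards their green dots ((525,318) and (660,348)), the tray is still home, and the arm is clear. The crank torque rose by about 2.4 N at the pin, which fits roughly 8 mm of foot compression. Handing in.

```bash
python3 -c "
from plant import job_done
print(job_done())"
```

```text
the job is handed in; nothing more can be done
None
```

I finished the whole job in the order asked and handed it in at about 66 s; no verdict came back. The last picture showed both toggles on and the tray home. How snug the foot is (about 8 mm of spring) I worked out from the crank angle and torque, not from a direct force reading.

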